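Check glass into the light gauge

TASK

Draw the red-tabbed locking pin out of its cradle post and park it in the open-topped notch at the cradle's side, shank in the groove. Then take the glass cell by its two white frosted faces only, never putting fingers on the clear ones, and hold it upright in the light gauge so that the beam passes squarely through the middle of the lower half of the clear windows, the cell touching neither gauge nor bench. Finish while still holding it there, with the pin still parked and the other things on the bench left where they are.

Things in the scene. Friction and masses are not known exactly. Their poses are not given: they have to be found in the camera images.
- cradle: fixed cradle, blue base plate x -85..33, y -34..82, 8 mm thick. Origin on the bench under the cell pocket's centre, z up. Pocket 28 mm square, floor 8 mm above the bench, rails to 16 mm. Post with the bore: x -46..-24, y -16..16, top at 88 mm. Notch block: x -80..-40, y 45..79, top about 65 mm. The pin draws out to the cradle's -x, which faces the robot at zero yaw (yaw within 0.3 rad).
- bore (a point): middle of the bore through the cradle's post, 76 mm above the bench; 10 mm round, 22 mm long, along the cradle's x
- notch (a point): middle of the parking notch, an open-topped groove along the cradle's x, 40 mm long, 11 mm wide, its mouth flared to about 20 mm. The point lies 50 mm above the bench, 4 mm above the groove floor: where the axis of a parked shank comes to lie
- pin: loose pin, 50 to 80 g. Origin on its axis at the collar's inner face: shank 8 mm thick runs 55 mm to +x, collar 16 mm across behind it, then a red tab x -34..-4, 12 mm thick (y), z -16..10 mm. It starts in the bore, lying along the cradle's x, its end over the cell's top, locking it down; drawn 60 mm it clears the post.
- pin_tab (a point): centre of the red tab's length, at the height of the shank's axis; 19 mm behind the pin's origin
- pin_shank (a point): point on the shank's axis 22 mm from the pin's origin; parked, it lies near notch, the collar just outside the notch block's -x end, and the pin rests level
- cell: loose glass cell, 24x24x60 mm, 55 to 115 g, standing in the pocket. Origin at the centre of its underside, z up. Its white frosted faces are +y and -y (24 mm apart; grip these); its clear bluish windows look to +x and -x, recessed 2 mm between the frosted plates. Black cap set in the top.
- windows: the clear middle of the cell (fixed in it; same origin and axes as the cell): no finger may touch it
- cell_window (a point): centre of the lower part of the clear windows, on the cell's axis, 20 mm above its underside: the light is to pass here
- light_gauge: fixed light gauge: dark base 162x62x12 mm and two grey housings 50 mm wide, 84 mm high, with a clear gap of 62 mm between their lens rims. Origin on the bench under the middle of the gap; the beam runs along its x (yaw within 0.3 rad).
- beam (a point): middle of the light beam in the gap, 60 mm above the bench (a thin red line, only light: it is not solid)
- tin_box: bystander, to be left alone: closed red tin with a lid, 87x118x44 mm. Origin at the centre of its underside
- pin_jar: bystander, to be left alone: clear jar with a teal lid, 56 mm across, 74 mm high. Origin at the centre of its underside
- black_tape: bystander, to be left alone: roll of black tape lying flat, 59 mm across, 19 mm high. Origin at the centre of its underside
- mandrel: bystander, to be left alone: steel mandrel standing on its flange, 23 mm across, 75 mm high. Origin at the centre of its underside
- marker: bystander, to be left alone: white marker with a black cap, 135 mm long, 17 mm thick, lying on the bench. Origin at the centre of its underside
- wood_wedge: bystander, to be left alone: wooden wedge, 32x90x22 mm. Origin at the centre of its underside
- ring_gauge: bystander, to be left alone: white steel ring, 44 mm across, 14 mm high. Origin at the centre of its underside
Not all that is in view belongs to the job. What is shaped like the pin but turquoise is not meant.

How it is judged:
On the way, in this order (a step that is already met when the one before it is completed fails the run):
1. the pin is drawn right out of the bore ((x of pin in the frame of cradle below -0.097 m or y of pin in the frame of cradle above 0.03 m)), for 0.05 s.
2. the pin lies let go in the side notch, the cell still in its pocket (x of pin_shank in the frame of notch between -0.018 and 0.018 m and y of pin_shank in the frame of notch between -0.004 and 0.004 m and z of pin_shank in the frame of notch between -0.004 and 0.0045 m and angle between the x axis of pin and the x axis of cradle, either way round below 0.12 rad and contact force between the fingers and pin below 0.1 N and z of cell in the frame of cradle below 0.012 m), for 0.2 s.
3. the cell is lifted clear of its pocket (height (world z) of cell above 0.025 m and contact force between cell and cradle below 0.1 N), for 0.1 s.
At the end, for the whole second after the job is handed in: Cell held still, upright and square to the beam (0.1 rad), window centre within 6 mm sideways, 10 mm in height, 14 mm along the beam; over 25 mm up, clear of the gauge, fingers on frosted faces only. Pin untouched in the notch (4 mm sideways and in height, 18 mm lengthwise, 0.12 rad) (x of cell_window in the frame of beam between -0.014 and 0.014 m and y of cell_window in the frame of beam between -0.006 and 0.006 m and z of cell_window in the frame of beam between -0.01 and 0.01 m and angle between cell's own z axis and vertical below 0.1 rad and angle between the x axis of cell and the x axis of light_gauge, either way round below 0.12 rad and height (world z) of cell above 0.025 m and contact force between the fingers and cell above 1 N and contact force between cell and light_gauge below 0.1 N and contact force between the fingers and windows below 0.1 N and linear speed of cell below 0.02 m/s and x of pin_shank in the frame of notch between -0.018 and 0.018 m and y of pin_shank in the frame of notch between -0.004 and 0.004 m and z of pin_shank in the frame of notch between -0.004 and 0.0045 m and angle between the x axis of pin and the x axis of cradle, either way round below 0.12 rad and contact force between the fingers and pin below 0.1 N); the arm keeps its last pose, push and grip.
It fails at once if a finger touches the cell's clear windows (contact force between the fingers and windows above 0.5 N).
It fails at once if a bystander is moved more than 25 mm (distance of any of tin_box, pin_jar, black_tape, mandrel, marker, wood_wedge, ring_gauge from where it was at the start of the episode above 0.025 m).
It also fails if it takes over 48 s, if anything falls off the work surface, if the arm or the gripper's body presses on something with over 40 N, if the wrist force passes 120 N, or if a joint passes its speed limit or range.

ROBOT

A 7-joint arm with a two-finger parallel gripper is mounted at the origin on a cart in front of the work surface, level with it; the furniture and walls round the work are solid. World frame = base frame: x ahead of the robot, y to its left, z up, the work surface at z = 0. Lengths are in m, angles in rad, forces in N, time in s.
With the tool pointing down it reaches from about 0.425 to 0.875 m from the base axis. Payload 4.7 kg.
Tool frame: the origin (TCP) lies at the very end of the fingers, on their centre line; the grasp point (between the pads) lies 19 mm behind it; x points along the fingers, z is the direction in which the jaws open and shut, and the axes are right-handed (so a half turn about x gives the same grasp; the last joint's range is limited). The gripper opens to 87 mm and grips with 3 to 60 N. Pads are 19 mm wide; open, the fingers measure 117 mm over their backs; the gripper's body (75 mm by 190 mm) begins 51 mm behind the grasp point.
Start: joints at [1.221, 0.321, -0.07, 1.45, 0.023, 1.371, -0.057], TCP at [0.231, -0.607, 0.223] pointing down, gripper open.
Joint ranges: [-2.86, 2.86], [-0.3, 2.09], [-1.38, 1.24], [0.06, 2.45], [-1.56, 4.7], [0.09, 2.05], [-2.69, 2.69]. Speed limits (rad/s): [2.57, 2.57, 3.14, 3.14, 3.14, 3.14, 3.14].

INTERFACE

Orientations are given as a rotation vector (axis times angle).
In Python, from bench import * gives the robot as it stands.
- The arm moves only by the shell command python3 -m handwheel 'ROWS' [OPENING] [FORCE]. ROWS is JSON, a list of rows, each an object with "xyz": the shift along the world's x, y, z in cm, a list of three; "angular": the turn, a rotation vector about the world's x, y, z in degrees, a list of three. A call has 1 to 5 rows; each row shifts and turns the pose as measured when the row begins; what a row does not reach is not made up. A row lasts 1/12 s, in which the tool goes at most 41.7 mm and 7.16 degrees, less where a joint would pass 70% of its speed; a pose out of reach is approached as far as the arm can. A call with a gripper value outside its range is refused whole. OPENING is the finger opening in cm, from 0 to 8.7, set as the call begins (- or left out, the last holds). The fingers move at their own pace and stop on an object; FORCE is the grip in N (left out, the last holds). Time passes only in rows, so rows that do not move let the fingers close. It gives the time, the measured TCP pose, the force and the opening at its end, in the units of the state.
- get_state(): the state, without advancing time (a new reading comes with each control period).
- get_image(name): name is "side" or "top"; returns a dict with "pixels" (480x640x3 uint8, blue, green, red), "K" (3x3 intrinsics, pixels), "dist" ([k1, k2, p1, p2, k3] as OpenCV has them; the pictures are not rectified), "cam_to_world" (4x4, takes a point from camera to world coordinates). Camera axes: x right, y down, z forward; pixel columns grow to the right and rows downward; lengths in m; the calibration is good to about 2 mm. A picture is of the moment at which its call begins. There is no depth.
- close_job(): hands the job in, once; it reports no verdict.
The state is a dict: "time": time; "joint_positions": joint angles; "qd": joint speeds; "joint_torque": joint torques, N m; "position": TCP position; "tool_rot": TCP orientation; "ft_force": force on the tool from outside, world axes, zero at the start; "torque": the same for the moment, N m; "grip_width": opening from 0.0 (shut) to 1.0 (fully open).
Only numpy, scipy, OpenCV 4.12 (cv2) and the standard library are available. Lean on these libraries where they do the work, as an engineer would, in place of code of your own. Each camera call takes 0.05 s, during which the arm holds its last target.

## Working session

There is one attempt and no reset: what is moved stays moved. The work goes in short steps, Python scripts to look and compute and a shell command to move; the robot and the scene stay as the last step left them, time stands still between calls to the robot, and variables do not carry over. Pictures are saved under pics/ and viewed, and the job is handed in when it is done.

```bash
ls; mkdir -p pics
python3 - <<'E'
from bench import *
import cv2
print(get_state())
for n in("side","top"):
    d=get_image(n); cv2.imwrite(f"pics/{n}0.png",d["pixels"]); print(n,d["K"],d["dist"],d["cam_to_world"])
E
```

```text
pics
{'time': 0.0, 'joint_positions': array([ 1.22109051,  0.321802  , -0.07011273,  1.45172464,  0.02258503,
        1.3708011 , -0.05690003]), 'qd': array([-0.00122724, -0.00145321,  0.00055474,  0.00112631,  0.00118461,
        0.00031867,  0.0012025 ]), 'joint_torque': array([-9.14632728e-04, -4.91288280e+01, -4.04120665e-01, -3.12534535e+01,
       -6.41111028e-02,  4.37076890e-02,  1.39880594e-04]), 'position': array([ 0.23105926, -0.6069251 ,  0.22145046]), 'tool_rot': array([ 0.93820989,  1.36133833, -0.93649191]), 'ft_force': array([0.07998765, 0.37593419, 0.07351224]), 'torque': array([-0.00186448, -0.01438503,  0.00153858]), 'grip_width': 1.0021154161130024}
side [[454.03217443   0.         328.02379091]
 [  0.         454.03217443 237.42432721]
 [  0.           0.           1.        ]] [-0.08691767  0.          0.          0.          0.        ] [[ 0.90623364 -0.20634208  0.36900344  0.22810214]
 [-0.42270672 -0.42628568  0.79974968 -1.00885933]
 [-0.00772113 -0.88074029 -0.47353661  0.53442235]
 [ 0.          0.          0.          1.        ]]
top [[484.23811855   0.         324.11138334]
 [  0.         484.23811855 239.20172781]
 [  0.           0.           1.        ]] [-0.07846571  0.          0.          0.          0.        ] [[ 0.00632213 -0.98489015  0.17306482  0.40918509]
 [-0.99966471 -0.01057056 -0.02363758 -0.2065351 ]
 [ 0.02510981 -0.17285735 -0.98462675  1.08416433]
 [ 0.          0.          0.          1.        ]]
```

View pics/side0.png

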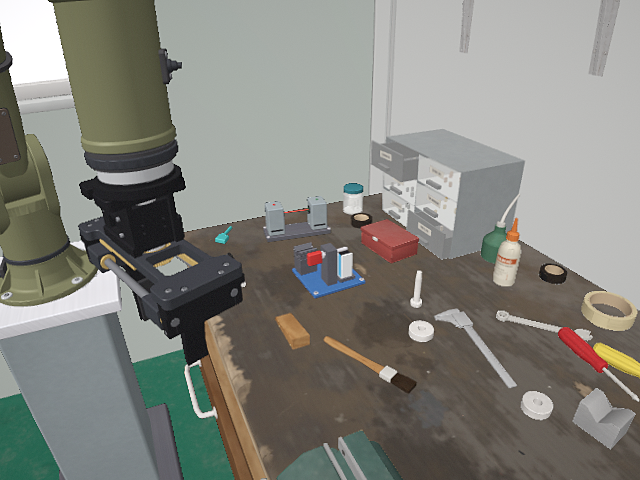

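View pics/top0.png

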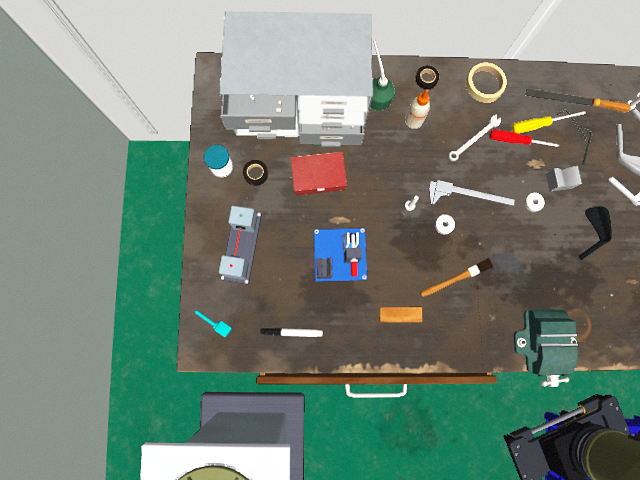

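The side view shows the cradle near (327,270) and the gauge near (297,215). In the top view the cradle is at (340,255), with the red tab at about (354,268), and the gauge is at (240,245). The turquoise decoy is at (213,323). Next I'll measure these.

```bash
cat > h.py <<'E'
from bench import *
import cv2, numpy as np
def und(d,p): return cv2.undistortPoints(np.array(p,float).reshape(-1,1,2),d["K"],np.array(d["dist"])).reshape(-1,2)
def rays(d,p):
    u=und(d,p); T=np.array(d["cam_to_world"]); r=np.c_[u,np.ones(len(u))]@T[:3,:3].T
    return T[:3,3],r/np.linalg.norm(r,axis=1)[:,None]
def onplane(d,p,z):
    o,r=rays(d,p); return o+r*((z-o[2])/r[:,2])[:,None]
def proj(d,P):
    T=np.linalg.inv(np.array(d["cam_to_world"])); 
    return cv2.projectPoints(np.array(P,float).reshape(-1,1,3),cv2.Rodrigues(T[:3,:3])[0],T[:3,3],d["K"],np.array(d["dist"]))[0].reshape(-1,2)
def tri(d1,p1,d2,p2):
    o1,r1=rays(d1,[p1]);o2,r2=rays(d2,[p2]);r1=r1[0];r2=r2[0]
    s=np.linalg.lstsq(np.c_[r1,-r2],o2-o1,rcond=None)[0]
    a=o1+s[0]*r1;b=o2+s[1]*r2; return (a+b)/2,np.linalg.norm(a-b)
def frame(x,y,yaw,P):
    c,s=np.cos(yaw),np.sin(yaw); P=np.array(P,float).reshape(-1,3)
    return np.c_[x+c*P[:,0]-s*P[:,1], y+s*P[:,0]+c*P[:,1], P[:,2]]
E
python3 - <<'E'
from h import *
s=get_image("side");t=get_image("top")
print(get_state()["time"])
cv2.imwrite("pics/tz.png",cv2.resize(t["pixels"][190:300,210:380],None,fx=4.7,fy=4.7,interpolation=cv2.INTER_CUBIC))
cv2.imwrite("pics/sz.png",cv2.resize(s["pixels"][185:305,250:410],None,fx=5,fy=5,interpolation=cv2.INTER_CUBIC))
# blue plate
b=t["pixels"].astype(int); m=((b[...,0]>130)&(b[...,0]-b[...,2]>90)&(b[...,1]<140)).astype(np.uint8); m[:220]=0;m[:,:300]=0;m[300:]=0;m[:,390:]=0
ys,xs=np.nonzero(m); pts=np.c_[xs,ys].astype(np.float32); r=cv2.minAreaRect(pts); bx=cv2.boxPoints(r); print(r,bx)
W=onplane(t,bx,0.008); print(W, np.linalg.norm(np.diff(W[[0,1,2,3,0]],axis=0),axis=1))
E
```

```text
0.2
((339.8964538574219, 254.37437438964844), (51.92166519165039, 51.57894515991211), 88.36341857910156) [[313.37607 229.16068]
 [364.934   227.68759]
 [366.41684 279.58807]
 [314.85892 281.06116]]
[[ 0.62116053 -0.20791068  0.008     ]
 [ 0.62590462 -0.32500979  0.008     ]
 [ 0.50783632 -0.32739743  0.008     ]
 [ 0.50361702 -0.21238831  0.008     ]] [0.11719517 0.11809244 0.1150865  0.11762876]
```

View pics/tz.png

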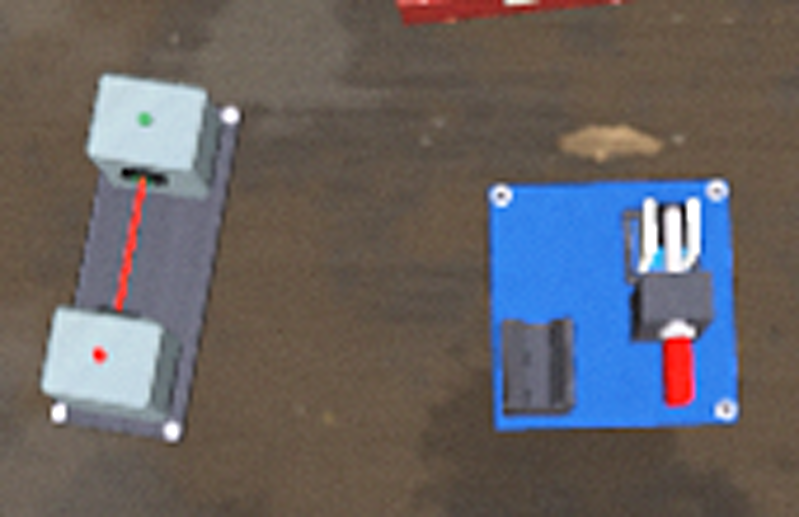

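View pics/sz.png

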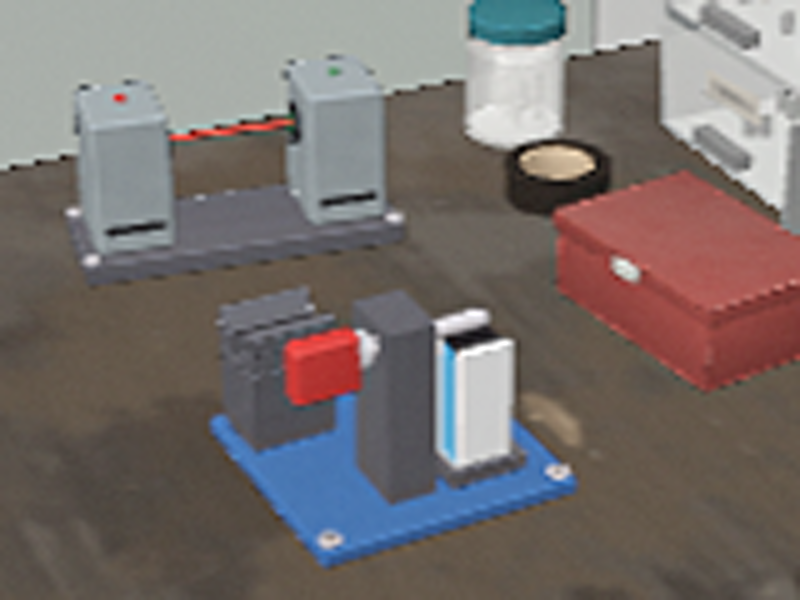

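Both crops are clear. Top crop: post, tab, notch block and the gauge's red and green dots. Side crop: the tab standing out towards the robot and the white face of the cell. I'll compute the poses from features and cross-check them between the two views.

Run:
```python
from h import *
s=get_image("side");t=get_image("top")
T=lambda u,v:(u/4.7+210-.4,v/4.7+190-.4)
S=lambda u,v:(u/5+250-.4,v/5+185-.4)
# dots
r=onplane(t,[T(100,355),T(145,119)],.084); d=r[1]-r[0]; print("dots",r,np.hypot(*d[:2]),np.arctan2(d[1],d[0]),r.mean(0))
print("dots tri",tri(s,S(120,98),t,T(100,355)),tri(s,S(334,72),t,T(145,119)))
# beam line fit, colour
for n,d_,box in(("t",t,(222,258,225,245)),("s",s,(205,218,285,309))):
    b=d_["pixels"].astype(int);m=(b[...,2]>150)&(b[...,1]<110);mm=np.zeros_like(m);y0,y1,x0,x1=box;mm[y0:y1,x0:x1]=m[y0:y1,x0:x1]
    ys,xs=np.nonzero(mm);print(n,len(xs),xs.min(),xs.max(),ys.min(),ys.max())
    if n=="t":
        vx,vy,x,y=cv2.fitLine(np.c_[xs,ys].astype(np.float32),cv2.DIST_L2,0,.01,.01).ravel()
        e=[(x+vx/vy*(v-y),v) for v in(ys.min(),ys.max())]; w=onplane(t,e,.06); q=w[0]-w[1]; print("beam",w,w.mean(0),np.hypot(*q[:2]),np.arctan2(q[1],q[0]))
# screws on cradle plate z .008
w=onplane(t,[T(501,195),T(717,190),T(727,408)],.009); print("screws",w)
a=w[0]-w[1];b=w[1]-w[2];print(np.arctan2(-a[0],a[1]),np.arctan2(b[1],b[0]),np.hypot(*a[:2]),np.hypot(*b[:2]))
# gauge base screws z .012
w=onplane(t,[T(231,116),T(173,431),T(58,413)],.013);print("gscrews",w,(w[0]+w[2])/2); a=w[0]-w[1];print(np.arctan2(a[1],a[0]),np.hypot(*a[:2]))
c=w[2]-w[1];print(np.arctan2(-c[0],c[1]),np.hypot(*c[:2]))
# red tab
for n,d_,box in(("t",t,(255,285,345,365)),("s",s,(245,270,300,330))):
    b=d_["pixels"].astype(int);y0,y1,x0,x1=box;m=np.zeros(b.shape[:2],bool);m[y0:y1,x0:x1]=((b[...,2]>150)&(b[...,1]<90))[y0:y1,x0:x1]
    ys,xs=np.nonzero(m);R=cv2.minAreaRect(np.c_[xs,ys].astype(np.float32));print(n,R,cv2.boxPoints(R).tolist())
    if n=="t":
        w=onplane(t,cv2.boxPoints(R),.086);print(w,w.mean(0))
```

```text
dots [[ 0.52828961 -0.03741992  0.084     ]
 [ 0.63516084 -0.05344766  0.084     ]] 0.10806639934788341 -0.14886300678500794 [ 0.58172522 -0.04543379  0.084     ]
dots tri (array([ 0.52962901, -0.03802129,  0.0852317 ]), np.float64(0.0030667459961448255)) (array([ 0.63632835, -0.05396325,  0.08469353]), np.float64(0.00273430670817875))
t 60 234 240 228 255
beam [[ 0.61173009 -0.04941516  0.06      ]
 [ 0.55295858 -0.04039606  0.06      ]] [ 0.58234434 -0.04490561  0.06      ] 0.059459518288814454 -0.15227246434254152
s 25 285 308 209 212
screws [[ 0.61659178 -0.21432802  0.009     ]
 [ 0.62022149 -0.31852363  0.009     ]
 [ 0.51481777 -0.32255548  0.009     ]]
0.03482144417114154 0.038232774340565316 0.10425881879113114 0.10548079824248646
gscrews [[ 0.65312898 -0.08393507  0.013     ]
 [ 0.50116977 -0.06110647  0.013     ]
 [ 0.50905164 -0.00664192  0.013     ]] [ 0.58109031 -0.0452885   0.013     ]
-0.14911342884052264 0.1536643886360321
-0.1437177758199815 0.05503190462643554
t ((353.923095703125, 268.8846435546875), (14.139959335327148, 5.82963228225708), 82.87498474121094) [[350.15386962890625, 262.2308044433594], [355.9384765625, 261.5077209472656], [357.69232177734375, 275.5384826660156], [351.90771484375, 276.2615661621094]]
[[ 0.53658295 -0.28498344  0.086     ]
 [ 0.53820815 -0.29705213  0.086     ]
 [ 0.50895256 -0.30056473  0.086     ]
 [ 0.50735421 -0.28854957  0.086     ]] [ 0.52277447 -0.29278747  0.086     ]
s ((314.0, 258.0), (14.0, 14.0), 90.0) [[307.0, 251.0], [321.0, 251.0], [321.0, 265.0], [307.0, 265.0]]
```

```bash
cat >> h.py <<'E'
from scipy.spatial.transform import Rotation as Ro
CR=(0.5912,-0.2914,0.0365); GA=(0.582,-0.0453,-0.149)
def need(P,yaw):
    s=get_state(); R=Ro.from_rotvec(s["tool_rot"]); 
    best=None
    for k in(0,np.pi):
        z=np.array([-np.sin(yaw+k),np.cos(yaw+k),0]);x=np.array([0,0,-1.]);y=np.cross(z,x)
        D=(Ro.from_matrix(np.c_[x,y,z])*R.inv()).as_rotvec(degrees=True)
        if best is None or np.linalg.norm(D)<np.linalg.norm(best): best=D
    print("t",round(s["time"],2),"pos cm",(s["position"]*100).round(2),"go cm",((np.array(P)-s["position"])*100).round(2),"turn",best.round(2),"F",s["ft_force"].round(1),"w cm",round(s["grip_width"]*8.7,2),"j7",s["joint_positions"][-1].round(2))
E
python3 - <<'E'
from h import *
s=get_image("side");t=get_image("top")
print(Ro.from_rotvec(get_state()["tool_rot"]).as_matrix().round(3))
tab=frame(*CR,[-.0684,0.0005,.057])[0]; print(tab)
need([tab[0],tab[1],.14],CR[2])
# overlay check of key points
for n,d,b in(("t",t,(210,190,170,110)),("s",s,(250,185,160,120))):
    im=cv2.resize(d["pixels"][b[1]:b[1]+b[3],b[0]:b[0]+b[2]],None,fx=4.7,fy=4.7,interpolation=cv2.INTER_CUBIC)
    P=np.vstack([frame(*CR,[[x,y,.088] for x in(-.046,-.024) for y in(-.016,.016)]+[[x,y,.065] for x in(-.08,-.04) for y in(.045,.079)]+[[-.08,.062,.06],[-.04,.062,.06],[-.0684,0,.086],[0,0,.068]]),frame(*GA,[[.031,0,.06],[-.031,0,.06],[.081,.031,.012],[-.081,-.031,.012]])])
    for p in proj(d,P): cv2.circle(im,tuple(int(v) for v in((p-b[:2]+.5)*4.7)),3,(0,255,255),-1)
    cv2.imwrite(f"pics/ov_{n}.png",im)
E
```

```text
[[-0.     0.935  0.356]
 [ 0.     0.356 -0.935]
 [-1.    -0.    -0.   ]]
[ 0.52282731 -0.29339638  0.057     ]
t 0.4 pos cm [ 23.12 -60.74  22.24] go cm [29.16 31.4  -8.24] turn [-1.000e-02 -1.000e-02 -1.875e+01] F [ 0.1  0.6 -0. ] w cm 8.69 j7 -0.06
```

View pics/ov_t.png

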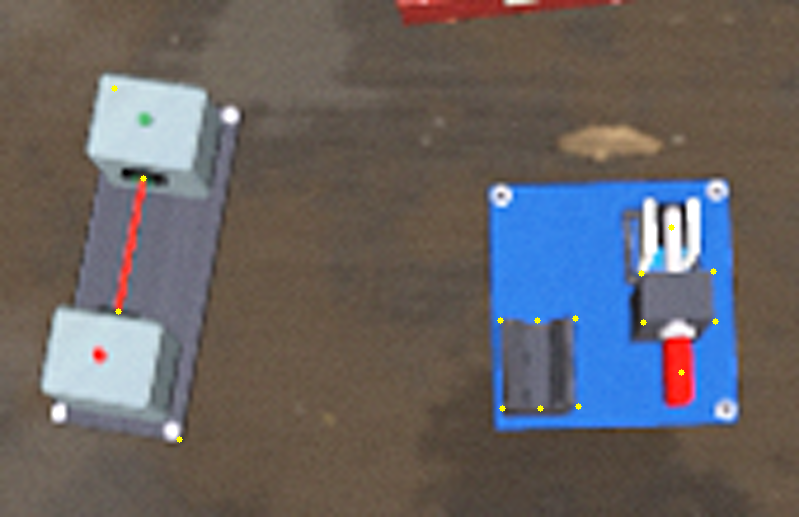

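View pics/ov_s.png

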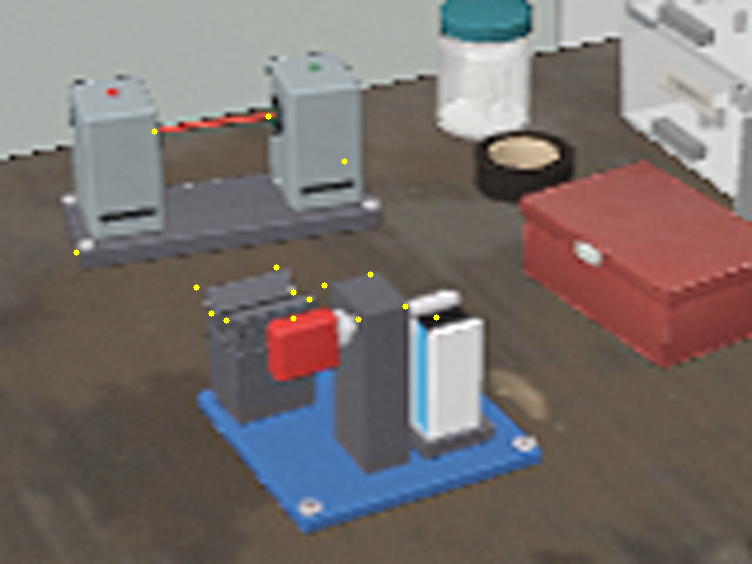

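The overlay lands within about 1 mm in the top view and about 2 px to the left in the side view, which fits the stated calibration error. Moving towards the tab now.

```bash
python3 -m handwheel '[{"xyz":[2.5,2.7,0],"angular":[0,0,-1.9]},{"xyz":[2.6,2.8,0],"angular":[0,0,-1.9]},{"xyz":[2.6,2.8,0],"angular":[0,0,-1.9]},{"xyz":[2.6,2.8,0],"angular":[0,0,-1.9]},{"xyz":[2.6,2.8,0],"angular":[0,0,-1.9]}]' 4 20
python3 -m handwheel '[{"xyz":[2.6,2.8,0],"angular":[0,0,-1.9]},{"xyz":[2.6,2.8,0],"angular":[0,0,-1.9]},{"xyz":[2.6,2.8,0],"angular":[0,0,-1.9]},{"xyz":[2.6,2.8,0],"angular":[0,0,-1.9]},{"xyz":[2.6,2.8,-2]}]'
python3 -c "
from h import *
tab=frame(*CR,[-.0684,0.0005,.057])[0]
need([tab[0],tab[1],.14],CR[2])"
```

```text
time: 0.82
position: [0.3515, -0.4721, 0.2213]
tool_rot: [1.079, 1.287, -1.091]
ft_force: [1.2, -0.1, 0.1]
grip_width: 0.707
t 0.82 pos cm [ 35.15 -47.21  22.13] go cm [17.14 17.87 -8.13] turn [ 0.18 -0.39 -7.55] F [ 1.2 -0.1  0.1] w cm 6.15 j7 -0.55schema error: expected keys xyz, angular
```

```bash
python3 -m handwheel '[{"xyz":[2.9,3.0,0],"angular":[0,0,-1.5]},{"xyz":[2.9,3.0,0],"angular":[0,0,-1.5]},{"xyz":[2.9,3.0,0],"angular":[0,0,-1.5]},{"xyz":[2.9,3.0,-1],"angular":[0,0,-1.5]},{"xyz":[2.9,3.0,-2],"angular":[0,0,-1.5]}]'
python3 -c "
from h import *
tab=frame(*CR,[-.0684,0.0005,.057])[0]
need([tab[0],tab[1],.14],CR[2])"
```

```text
time: 1.23
position: [0.4951, -0.3243, 0.1993]
tool_rot: [1.182, 1.215, -1.193]
ft_force: [-0.2, -0.5, 0.6]
grip_width: 0.462
t 1.23 pos cm [ 49.51 -32.43  19.93] go cm [ 2.77  3.09 -5.93] turn [0.57 0.05 0.48] F [-0.2 -0.5  0.6] w cm 4.02 j7 -1.06
```

```bash
python3 -m handwheel '[{"xyz":[1.6,1.8,-3],"angular":[0.3,0,0.3]},{"xyz":[0.9,1.1,-3],"angular":[0.2,0,0.2]},{"xyz":[0,0,0],"angular":[0,0,0]}]'
python3 - <<'E'
from h import *
tab=frame(*CR,[-.0684,0.0005,.057])[0]
s=get_image("side");t=get_image("top")
need([tab[0],tab[1],.057],CR[2])
a=cv2.resize(t["pixels"][215:300,300:400],None,fx=4,fy=4,interpolation=cv2.INTER_CUBIC)
b=cv2.resize(s["pixels"][205:305,260:370],None,fx=3.6,fy=3.6,interpolation=cv2.INTER_CUBIC)
h=max(a.shape[0],b.shape[0]); o=np.zeros((h,a.shape[1]+b.shape[1],3),np.uint8);o[:a.shape[0],:a.shape[1]]=a;o[:b.shape[0],a.shape[1]:]=b
cv2.imwrite("pics/a1.png",o)
E
```

```text
time: 1.48
position: [0.5282, -0.2821, 0.1369]
tool_rot: [1.176, 1.231, -1.165]
ft_force: [-1.4, 1.2, -0.6]
grip_width: 0.459
t 1.58 pos cm [ 52.85 -28.72  14.2 ] go cm [-0.57 -0.62 -8.5 ] turn [ 0.13  0.61 -0.61] F [ 0.  -0.7  1.1] w cm 4.03 j7 -1.14
```

View pics/a1.png

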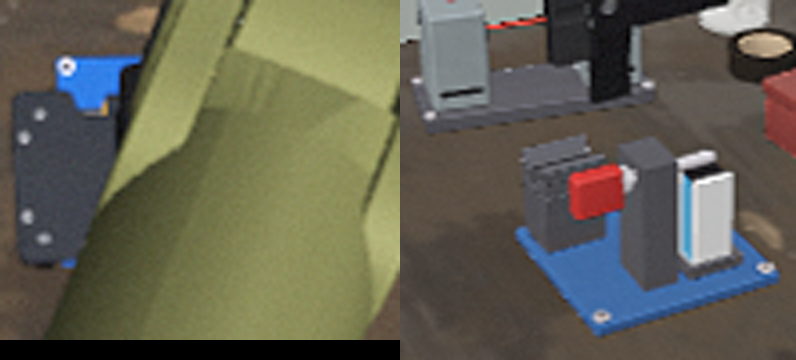

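The top view is blocked by the arm. The side view shows the near finger's tip at about (313..324, 233), above and behind the tab. I'll use that tip to estimate the side camera's bias.

Run:
```python
from h import *
s=get_image("side");st=get_state();R=Ro.from_rotvec(st["tool_rot"]).as_matrix()
print(st["position"],R.round(3))
x0,y0,w,h=295,195,60,50
im=cv2.resize(s["pixels"][y0:y0+h,x0:x0+w],None,fx=12,fy=12,interpolation=cv2.INTER_CUBIC)
im=cv2.convertScaleAbs(im,alpha=1.5,beta=30)
P=[st["position"]+R@np.array([0,a,b]) for b in(-.02,-.035,.02,.035) for a in(-.0095,.0095)]
for p in proj(s,P): cv2.circle(im,tuple(int(v) for v in((p-[x0,y0]+.5)*12)),4,(0,255,255),-1)
cv2.imwrite("pics/f1.png",im)
```

```text
[ 0.52851706 -0.28946415  0.14348034] [[ 0.013  0.999  0.044]
 [-0.005  0.044 -0.999]
 [-1.     0.012  0.005]]
```

View pics/f1.png

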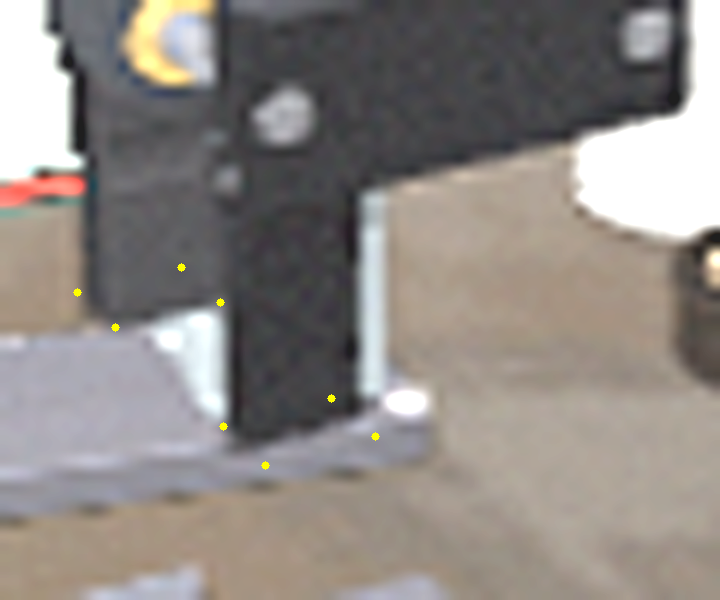

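Run:
```python
from h import *
s=get_image("side")
S=lambda u,v:(u/5+250-.4,v/5+185-.4)
print(onplane(s,[S(330,540),S(558,471)],.009))
x0,y0,w,h=285,240,90,60
im=cv2.resize(s["pixels"][y0:y0+h,x0:x0+w],None,fx=8.8,fy=8.8,interpolation=cv2.INTER_CUBIC)
cv2.imwrite("pics/c1.png",im)
b=s["pixels"].astype(int);g=(b.min(2)>170); g[:, :300]=0
n,l,st,c=cv2.connectedComponentsWithStats(g[265:300,300:375].astype(np.uint8)); print((c+[300,265]).round(1).tolist(),st[:,4])
```

```text
[[ 0.51689211 -0.32145941  0.009     ]
 [ 0.62276682 -0.31715225  0.009     ]]
[[336.5, 282.6], [345.8, 270.4], [361.0, 279.1], [315.8, 292.8]] [2483  130    7    5]
```

View pics/c1.png

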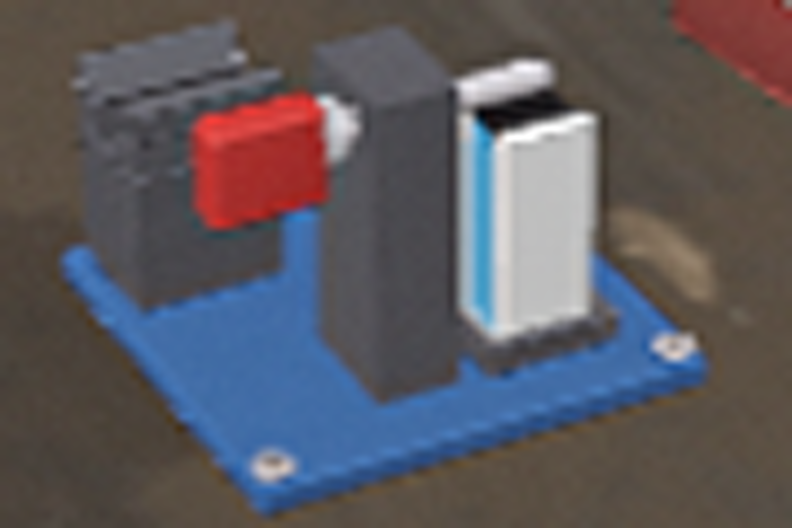

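The side camera agrees with the robot's fingertips to about 0.5 px. It puts the cradle about 2 mm in +x and 1 mm in +y of the top-view estimate, so I'll shift my estimate partway and descend.

```bash
sed -i 's/^CR=.*/CR=(0.5930,-0.2905,0.0375); GA=(0.583,-0.0450,-0.149)/' h.py
python3 -m handwheel '[{"xyz":[-0.4,-0.4,-2],"angular":[0.1,0.4,-0.4]},{"xyz":[0,0,-2.2],"angular":[0,0,0]},{"xyz":[0,0,-1.8],"angular":[0,0,0]},{"xyz":[0,0,-0.8],"angular":[0,0,0]},{"xyz":[0,0,0],"angular":[0,0,0]}]'
python3 -c "
from h import *
tab=frame(*CR,[-.0685,0.0,.057])[0]
need(tab,CR[2])"
```

```text
time: 2.1
position: [0.5248, -0.3097, 0.0866]
tool_rot: [1.191, 1.188, -1.19]
ft_force: [-1.7, -0.1, -0.4]
grip_width: 0.458
t 2.1 pos cm [ 52.48 -30.97   8.66] go cm [-0.03  1.66 -2.96] turn [1.12 1.22 1.09] F [-1.7 -0.1 -0.4] w cm 3.98 j7 -1.15
```

```bash
python3 -m handwheel '[{"xyz":[0,1,0.6],"angular":[0.6,0.6,0.6]},{"xyz":[0,0.5,0],"angular":[0.3,0.3,0.3]}]'
python3 -c "
from h import *
tab=frame(*CR,[-.0685,0.0,.057])[0]
need(tab,CR[2]);print(get_state()['qd'].round(3))"
```

```text
time: 2.27
position: [0.5239, -0.2991, 0.0956]
tool_rot: [1.187, 1.212, -1.187]
ft_force: [0.4, -0.1, 0.7]
grip_width: 0.458
t 2.27 pos cm [ 52.39 -29.91   9.56] go cm [ 0.07  0.6  -3.86] turn [0.39 0.4  0.53] F [ 0.4 -0.1  0.7] w cm 3.99 j7 -1.15
[-0.011  0.007 -0.009 -0.01  -0.003  0.073 -0.003]
```

```bash
python3 -m handwheel '[{"xyz":[0,0.6,-0.5],"angular":[0.3,0.3,0.4]},{"xyz":[0,0,-0.3],"angular":[0,0,0]}]'
python3 -c "
from h import *
tab=frame(*CR,[-.0685,0.0,.057])[0]
need(tab,CR[2]);print(get_state()['qd'].round(3))"
```

```text
time: 2.43
position: [0.5255, -0.2944, 0.0908]
tool_rot: [1.184, 1.217, -1.181]
ft_force: [0.5, 0.1, 0.2]
grip_width: 0.464
t 2.43 pos cm [ 52.55 -29.44   9.08] go cm [-0.1   0.14 -3.38] turn [0.25 0.37 0.18] F [0.5 0.1 0.2] w cm 4.04 j7 -1.15
[ 0.007  0.019  0.021  0.01   0.029 -0.071 -0.008]
```

```bash
python3 -m handwheel '[{"xyz":[0,0.1,-0.9],"angular":[0.2,0.3,0.2]},{"xyz":[0,0,-0.9],"angular":[0,0,0]},{"xyz":[0,0,-0.7],"angular":[0,0,0]}]'
python3 -c "
from h import *
tab=frame(*CR,[-.0685,0.0,.057])[0]
need(tab,CR[2])"
```

```text
time: 2.68
position: [0.5269, -0.2948, 0.0661]
tool_rot: [1.181, 1.22, -1.18]
ft_force: [-0.7, 0.3, 0.2]
grip_width: 0.462
t 2.68 pos cm [ 52.69 -29.48   6.61] go cm [-0.24  0.17 -0.91] turn [ 0.23  0.28 -0.02] F [-0.7  0.3  0.2] w cm 4.02 j7 -1.16
```

```bash
python3 -m handwheel '[{"xyz":[-0.2,0.1,-0.5],"angular":[0.2,0.3,0]},{"xyz":[-0.1,0.1,-0.3],"angular":[0,0,0]},{"xyz":[0,0,0],"angular":[0,0,0]}]'
python3 -c "
from h import *
tab=frame(*CR,[-.0685,0.0,.057])[0]
need(tab,CR[2])
s=get_image('side');x0,y0,w,h=285,220,90,65
cv2.imwrite('pics/g1.png',cv2.resize(s['pixels'][y0:y0+h,x0:x0+w],None,fx=8.8,fy=8.8,interpolation=cv2.INTER_CUBIC))"
```

```text
time: 2.93
position: [0.5214, -0.2918, 0.0533]
tool_rot: [1.181, 1.233, -1.184]
ft_force: [-0.0, 0.5, 0.9]
grip_width: 0.461
t 2.93 pos cm [ 52.14 -29.18   5.33] go cm [ 0.31 -0.13  0.37] turn [-0.16 -0.35 -0.01] F [-0.   0.5  0.9] w cm 4.01 j7 -1.16
```

View pics/g1.png

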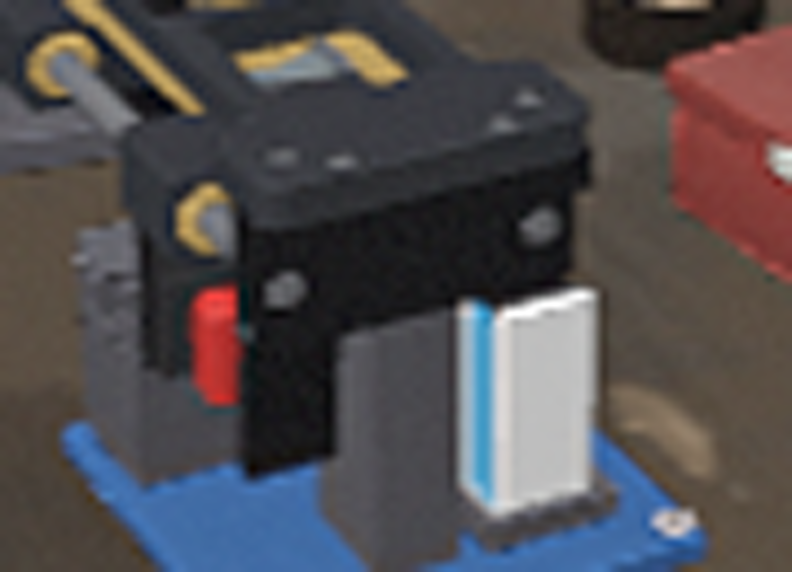

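The fingers straddle the tab, and the red is visible between them. Trimming and closing.

```bash
python3 -m handwheel '[{"xyz":[0.2,-0.1,0.3],"angular":[0,0,0]},{"xyz":[0,0,0],"angular":[0,0,0]},{"xyz":[0,0,0],"angular":[0,0,0]},{"xyz":[0,0,0],"angular":[0,0,0]}]' 0 25
python3 -c "
from h import *
tab=frame(*CR,[-.0685,0.0,.057])[0]
need(tab,CR[2])"
```

```text
time: 3.32
position: [0.5244, -0.2935, 0.0577]
tool_rot: [1.181, 1.231, -1.184]
ft_force: [-0.0, 0.0, 0.4]
grip_width: 0.244
t 3.32 pos cm [ 52.44 -29.35   5.77] go cm [ 0.01  0.04 -0.07] turn [-0.11 -0.26 -0.  ] F [-0.   0.   0.4] w cm 2.12 j7 -1.16
```

```bash
python3 -m handwheel '[{"xyz":[0,0,0],"angular":[0,0,0]},{"xyz":[0,0,0],"angular":[0,0,0]},{"xyz":[0,0,0],"angular":[0,0,0]}]'
python3 -c "
from h import *
tab=frame(*CR,[-.0685,0.0,.057])[0]
need(tab,CR[2])"
```

```text
time: 3.57
position: [0.5248, -0.2935, 0.0585]
tool_rot: [1.181, 1.23, -1.183]
ft_force: [-0.4, 0.1, -0.1]
grip_width: 0.14
t 3.57 pos cm [ 52.48 -29.35   5.85] go cm [-0.03  0.04 -0.15] turn [-0.08 -0.2  -0.01] F [-0.4  0.1 -0.1] w cm 1.22 j7 -1.16
```

Gripped at 12.2 mm, which matches the tab's 12 mm. Drawing it out along the cradle's -x.

```bash
python3 -m handwheel '[{"xyz":[-0.6,0,0],"angular":[0,0,0]},{"xyz":[-1,-0.05,0],"angular":[0,0,0]},{"xyz":[-1,-0.05,0],"angular":[0,0,0]}]'
python3 -c "
from h import *
tab=frame(*CR,[-.1335,0.0,.057])[0]
need(tab,CR[2])"
```

```text
time: 3.82
position: [0.4988, -0.2936, 0.0582]
tool_rot: [1.18, 1.231, -1.18]
ft_force: [0.7, -0.4, -1.6]
grip_width: 0.139
t 3.82 pos cm [ 49.88 -29.36   5.82] go cm [-3.92 -0.19 -0.12] turn [-0.11 -0.14 -0.15] F [ 0.7 -0.4 -1.6] w cm 1.21 j7 -1.13
```

```bash
python3 -m handwheel '[{"xyz":[-1,-0.05,0],"angular":[0,0,0]},{"xyz":[-1,-0.05,0],"angular":[0,0,0]},{"xyz":[-1,-0.05,0],"angular":[0,0,0]},{"xyz":[-0.8,0,0.1],"angular":[0,0,0]},{"xyz":[-0.1,0,0.1],"angular":[0,0,0]}]'
python3 - <<'E'
from h import *
tab=frame(*CR,[-.1335,0.0,.057])[0]
need(tab,CR[2])
s=get_image('side');x0,y0,w,h=265,220,100,68
cv2.imwrite('pics/d1.png',cv2.resize(s['pixels'][y0:y0+h,x0:x0+w],None,fx=7.9,fy=7.9,interpolation=cv2.INTER_CUBIC))
E
```

```text
time: 4.23
position: [0.4503, -0.2962, 0.0596]
tool_rot: [1.181, 1.232, -1.187]
ft_force: [-0.8, -0.3, -1.2]
grip_width: 0.132
t 4.23 pos cm [ 45.03 -29.62   5.96] go cm [ 0.93  0.07 -0.26] turn [-0.11 -0.38  0.08] F [-0.8 -0.3 -1.2] w cm 1.15 j7 -1.07
```

View pics/d1.png

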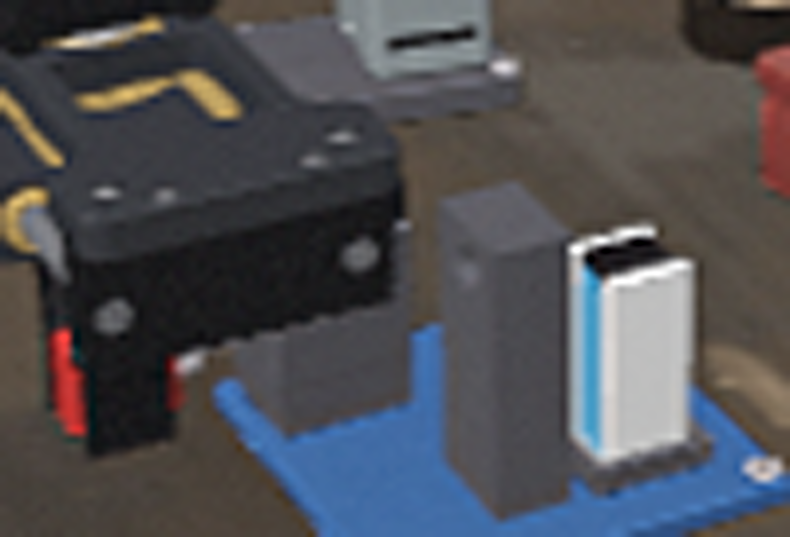

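The pin is out of the post: the bore is empty and the collar is visible at (185,365). Next I'll lift, then move across to the notch line.

```bash
python3 -m handwheel '[{"xyz":[0,0.3,0.8],"angular":[0,-0.2,0]},{"xyz":[0,1.2,0.7],"angular":[0,0,0]},{"xyz":[0,1.6,0.2],"angular":[0,0,0]},{"xyz":[0,1.6,0],"angular":[0,0,0]},{"xyz":[0,0.8,0],"angular":[0,0,0]}]'
python3 - <<'E'
from h import *
need(frame(*CR,[-.133,0.062,.073])[0],CR[2])
t=get_image('top');x0,y0,w,h=290,215,100,75
cv2.imwrite('pics/d2.png',cv2.resize(t['pixels'][y0:y0+h,x0:x0+w],None,fx=7.9,fy=7.9,interpolation=cv2.INTER_CUBIC))
t=get_image('side');x0,y0,w,h=255,205,100,75
cv2.imwrite('pics/d3.png',cv2.resize(t['pixels'][y0:y0+h,x0:x0+w],None,fx=7.9,fy=7.9,interpolation=cv2.INTER_CUBIC))
E
```

```text
time: 4.7
position: [0.4528, -0.2377, 0.0804]
tool_rot: [1.186, 1.224, -1.182]
ft_force: [0.7, 0.5, -1.6]
grip_width: 0.133
t 4.7 pos cm [ 45.28 -23.77   8.04] go cm [ 0.49  0.42 -0.74] turn [-0.04  0.11  0.2 ] F [ 0.7  0.5 -1.6] w cm 1.15 j7 -1.15
```

View pics/d2.png

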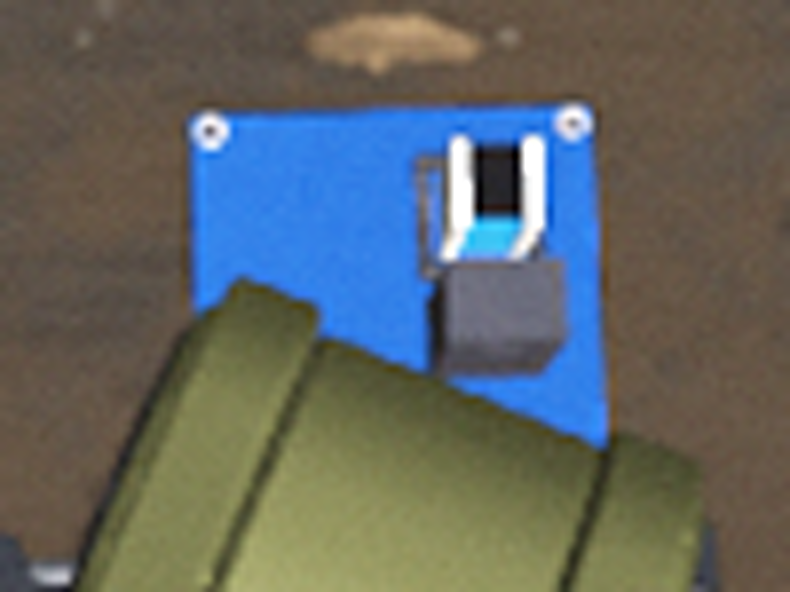

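View pics/d3.png

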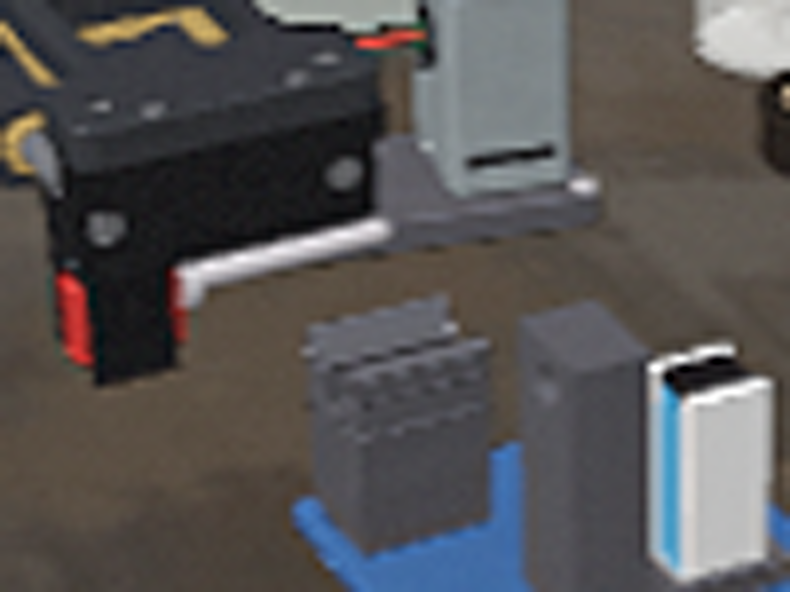

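The shank is visible in the side view from (280,240) to (304,234). I'll check its axis height and pitch against the tool pose.

Run:
```python
from h import *
s=get_image('side');st=get_state();p=st["position"];print(p)
need(frame(*CR,[-.133,0.062,.073])[0],CR[2])
R=Ro.from_rotvec(st["tool_rot"]).as_matrix(); f=R[:,1];print(f)
for dz in(.0155,.0175,.0195):
    a=p+[0,0,dz]
    print(dz,proj(s,[a+f*.019,a+f*.074]))
x0,y0,w,h=265,215,60,40
im=s["pixels"][y0:y0+h,x0:x0+w].astype(int); m=(im.min(2)>150); ys,xs=np.nonzero(m); print(np.c_[xs+x0,ys+y0][::4].tolist()); k=(ys+y0>=229)&(xs+x0<306)&(xs+x0>280)
if k.sum()>10: print(cv2.fitLine(np.c_[xs[k]+x0,ys[k]+y0].astype(np.float32),cv2.DIST_L2,0,.01,.01).ravel(),xs[k].max()+x0)
```

```text
[ 0.45252258 -0.23986569  0.08010678]
t 4.85 pos cm [ 45.25 -23.99   8.01] go cm [ 0.52  0.63 -0.71] turn [0.03 0.09 0.2 ] F [ 0.1  0.2 -0.5] w cm 1.15 j7 -1.15
[0.99942315 0.0339254  0.00155713]
0.0155 [[277.67986327 241.46998922]
 [302.61419205 235.44917042]]
0.0175 [[277.61990956 240.59835991]
 [302.58098125 234.59103944]]
0.0195 [[277.55986391 239.72491709]
 [302.54771909 233.73117276]]
[[309, 223], [299, 234], [303, 234], [297, 235], [301, 235], [291, 236], [295, 236], [299, 236], [289, 237], [293, 237], [283, 238], [287, 238], [291, 238], [281, 239], [285, 239], [279, 240], [283, 240], [279, 242]]
[ 9.6956730e-01 -2.4482493e-01  2.9210345e+02  2.3660345e+02] 303
```

Pin level, axis about 18 mm above the TCP, tip as predicted. Moving over the notch.

```bash
python3 -m handwheel '[{"xyz":[0.6,0.6,0],"angular":[0,0.1,0.2]},{"xyz":[1.2,0.1,0],"angular":[0,0,0]},{"xyz":[1.2,0.1,0],"angular":[0,0,0]},{"xyz":[0.6,0,-0.3],"angular":[0,0,0]},{"xyz":[0,0,0],"angular":[0,0,0]}]'
python3 - <<'E'
from h import *
need(frame(*CR,[-.101,0.062,.032])[0],CR[2])
E
python3 -m handwheel '[{"xyz":[0,0,0],"angular":[0,0,0]}]'
python3 - <<'E'
from h import *
need(frame(*CR,[-.101,0.062,.032])[0],CR[2])
t=get_image('side');x0,y0,w,h=255,205,100,75
cv2.imwrite('pics/n1.png',cv2.resize(t['pixels'][y0:y0+h,x0:x0+w],None,fx=7.9,fy=7.9,interpolation=cv2.INTER_CUBIC))
E
```

```text
time: 5.27
position: [0.4929, -0.2333, 0.0768]
tool_rot: [1.183, 1.224, -1.184]
ft_force: [-1.4, -1.0, -0.9]
grip_width: 0.143
t 5.27 pos cm [ 49.29 -23.33   7.68] go cm [-0.32  0.09 -4.48] turn [0.1  0.06 0.15] F [-1.4 -1.  -0.9] w cm 1.24 j7 -1.22
time: 5.35
position: [0.4936, -0.2332, 0.0763]
tool_rot: [1.183, 1.225, -1.183]
ft_force: [0.7, 0.2, -1.2]
grip_width: 0.138
t 5.35 pos cm [ 49.36 -23.32   7.63] go cm [-0.39  0.09 -4.43] turn [0.06 0.03 0.13] F [ 0.7  0.2 -1.2] w cm 1.2 j7 -1.22
```

View pics/n1.png

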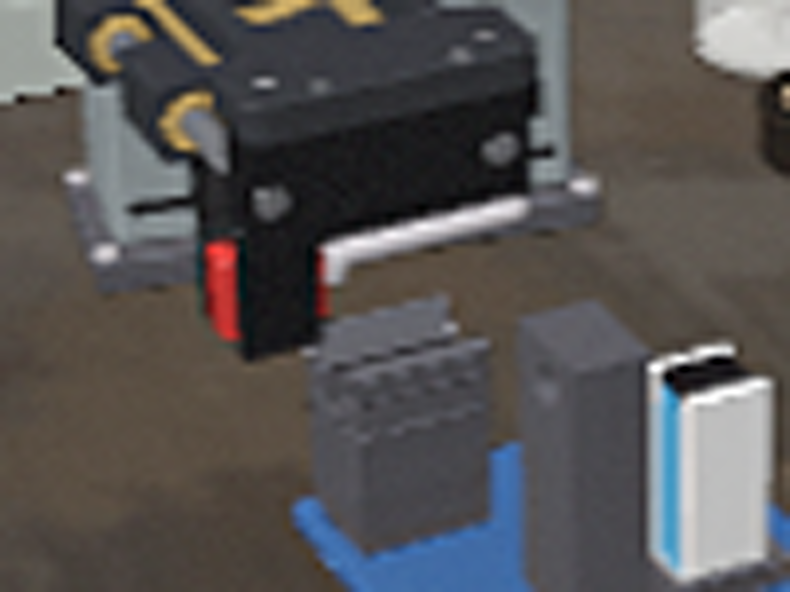

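```bash
python3 -m handwheel '[{"xyz":[-0.6,0.1,-0.5],"angular":[0.1,0,0.1]},{"xyz":[0,0,-0.7],"angular":[0,0,0]},{"xyz":[0,0,-0.5],"angular":[0,0,0]},{"xyz":[0,0,0],"angular":[0,0,0]}]'
python3 - <<'E'
from h import *
need(frame(*CR,[-.103,0.062,.032])[0],CR[2])
t=get_image('side');x0,y0,w,h=275,215,60,45
im=cv2.resize(t['pixels'][y0:y0+h,x0:x0+w],None,fx=13,fy=13,interpolation=cv2.INTER_CUBIC)
P=frame(*CR,[[x,y,z] for x in(-.08,-.04) for (y,z) in((.045,.065),(.079,.065),(.052,.065),(.072,.065),(.045,.008))])
for p in proj(t,P): cv2.circle(im,tuple(int(v) for v in((p-[x0,y0]+.5)*13)),3,(0,255,255),-1)
cv2.imwrite('pics/n2.png',im)
E
```

```text
time: 5.73
position: [0.4849, -0.2329, 0.0568]
tool_rot: [1.183, 1.228, -1.184]
ft_force: [-1.3, 0.6, -0.7]
grip_width: 0.131
t 5.73 pos cm [ 48.49 -23.29   5.68] go cm [ 0.28  0.05 -2.48] turn [-0.07 -0.1   0.13] F [-1.3  0.6 -0.7] w cm 1.14 j7 -1.21
```

View pics/n2.png

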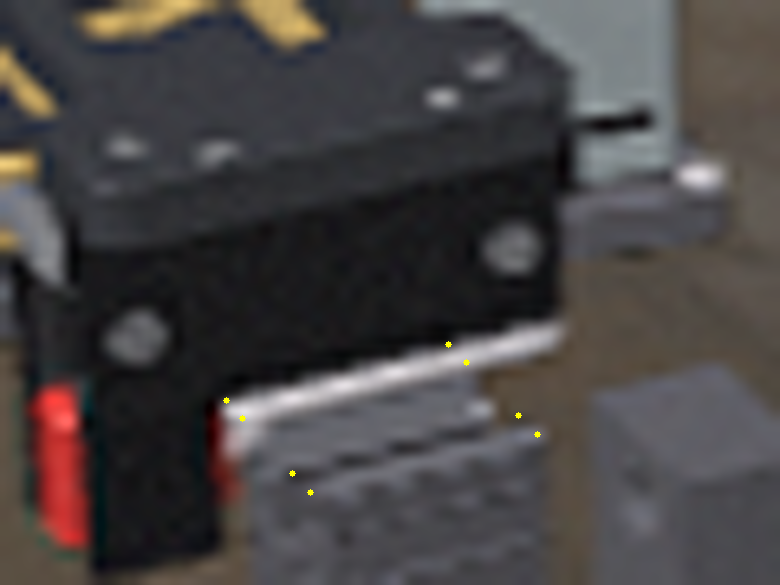

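The projected block edges now match the side view to within 1 px. The pin sits over the groove, so I'll lower it.

```bash
python3 -m handwheel '[{"xyz":[0.2,0.05,-0.6],"angular":[0,0,0]},{"xyz":[0,0,-0.6],"angular":[0,0,0]},{"xyz":[0,0,-0.5],"angular":[0,0,0]},{"xyz":[0,0,0],"angular":[0,0,0]}]'
python3 - <<'E'
from h import *
need(frame(*CR,[-.103,0.062,.032])[0],CR[2])
E
```

```text
time: 6.12
position: [0.4873, -0.2327, 0.0388]
tool_rot: [1.184, 1.226, -1.184]
ft_force: [0.0, -0.0, -0.7]
grip_width: 0.133
t 6.12 pos cm [ 48.73 -23.27   3.88] go cm [ 0.05  0.03 -0.68] turn [-0.03 -0.04  0.17] F [ 0.  -0.  -0.7] w cm 1.16 j7 -1.23
```

```bash
python3 -m handwheel '[{"xyz":[0,0,-0.4],"angular":[0,0,0]},{"xyz":[0,0,-0.15],"angular":[0,0,0]},{"xyz":[0,0,0],"angular":[0,0,0]}]'
python3 - <<'E'
from h import *
need(frame(*CR,[-.103,0.062,.032])[0],CR[2])
t=get_image('side');x0,y0,w,h=275,215,60,45
im=cv2.resize(t['pixels'][y0:y0+h,x0:x0+w],None,fx=13,fy=13,interpolation=cv2.INTER_CUBIC)
cv2.imwrite('pics/n3.png',im)
E
```

```text
time: 6.37
position: [0.4873, -0.2327, 0.0329]
tool_rot: [1.183, 1.227, -1.184]
ft_force: [-0.4, -0.3, 3.7]
grip_width: 0.136
t 6.37 pos cm [ 48.73 -23.27   3.29] go cm [ 0.04  0.03 -0.09] turn [-0.03 -0.07  0.15] F [-0.4 -0.3  3.7] w cm 1.18 j7 -1.23
```

View pics/n3.png

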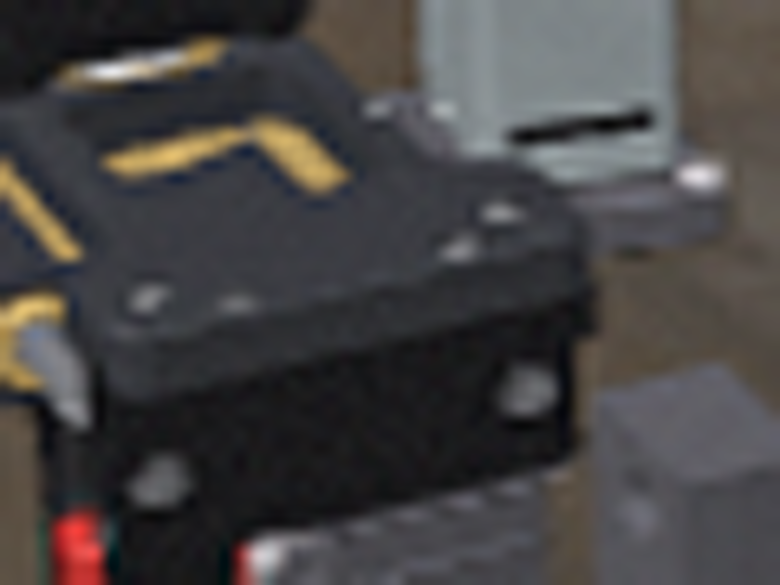

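Light contact (3.7 N) at the expected height. Releasing.

```bash
python3 -m handwheel '[{"xyz":[0,0,0],"angular":[0,0,0]},{"xyz":[0,0,0],"angular":[0,0,0]},{"xyz":[0,0,0],"angular":[0,0,0]},{"xyz":[0,0,0],"angular":[0,0,0]}]' 4 20
python3 -m handwheel '[{"xyz":[0,0,0.7],"angular":[0,0,0]},{"xyz":[0,0,1.2],"angular":[0,0,0]},{"xyz":[0,0,2],"angular":[0,0,0]},{"xyz":[0,0,2],"angular":[0,0,0]},{"xyz":[-0.5,0,2],"angular":[0,0,0]}]'
python3 - <<'E'
from h import *
need(frame(*CR,[0,0,.15])[0],CR[2])
t=get_image('side');x0,y0,w,h=275,215,60,45
im=cv2.resize(t['pixels'][y0:y0+h,x0:x0+w],None,fx=13,fy=13,interpolation=cv2.INTER_CUBIC)
P=frame(*CR,[[-.08,.062,.05],[-.082,.062,.05],[-.027,.062,.05]])
for p in proj(t,P): cv2.circle(im,tuple(int(v) for v in((p-[x0,y0]+.5)*13)),3,(0,255,255),-1)
cv2.imwrite('pics/n4.png',im)
E
```

```text
time: 6.75
position: [0.4885, -0.2331, 0.0337]
tool_rot: [1.184, 1.224, -1.183]
ft_force: [0.8, 0.0, 0.5]
grip_width: 0.357
time: 7.17
position: [0.4808, -0.2311, 0.1141]
tool_rot: [1.183, 1.233, -1.184]
ft_force: [0.3, -0.4, 0.6]
grip_width: 0.46
t 7.17 pos cm [ 48.08 -23.11  11.41] go cm [11.22 -5.94  3.59] turn [-0.23 -0.29  0.09] F [ 0.3 -0.4  0.6] w cm 4.0 j7 -1.19
```

View pics/n4.png

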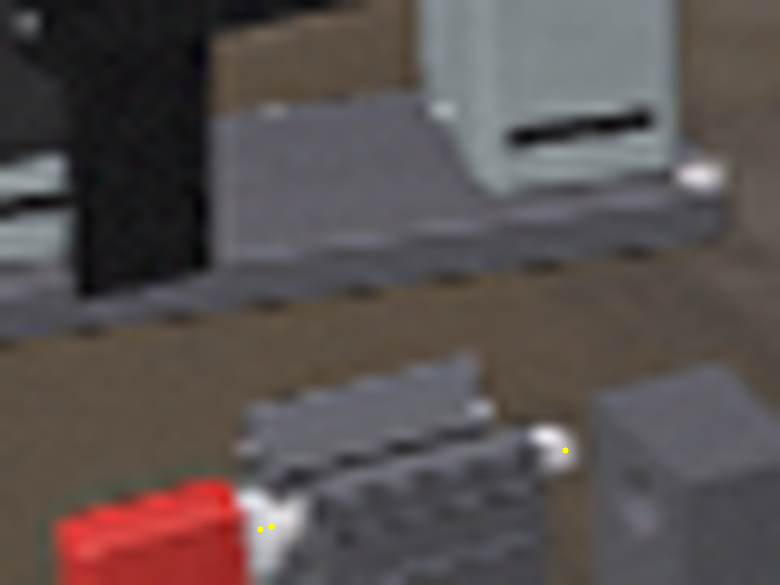

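The pin lies level in the notch, with tip and collar where predicted. Now to measure the cell from the saved top view, relative to the plate so that the camera bias cancels.

Run:
```python
from h import *
t=get_image("top"); im0=t["pixels"]
U=lambda u,v:(u/7.9+290-.4,v/7.9+215-.4)
# plates' top ends in pics/d2.png: far ends (x+) and near ends(top corners)
w=onplane(t,[U(460,138),U(532,138),U(452,250),U(518,250),U(496,147),U(496,213)],.068);print(w)
sc=onplane(t,[U(210,130),U(572,123)],.009);print("screws",sc)
print("pred screws CR",frame(*CR,[[.0265,.0755,.009],[.0265,-.0275,.009]]))
s=get_image("side");x0,y0,w_,h=325,240,50,45
cv2.imwrite('pics/cell.png',cv2.resize(s['pixels'][y0:y0+h,x0:x0+w_],None,fx=13,fy=13,interpolation=cv2.INTER_CUBIC))
```

```text
[[ 0.60383579 -0.281596    0.068     ]
 [ 0.60405582 -0.30115003  0.068     ]
 [ 0.5730884  -0.27936987  0.068     ]
 [ 0.57327076 -0.29719826  0.068     ]
 [ 0.60146404 -0.29135968  0.068     ]
 [ 0.58332884 -0.29129029  0.068     ]]
screws [[ 0.61666894 -0.21429686  0.009     ]
 [ 0.61988465 -0.31818407  0.009     ]]
pred screws CR [[ 0.61665078 -0.21405956  0.009     ]
 [ 0.62051238 -0.31698715  0.009     ]]
```

View pics/cell.png

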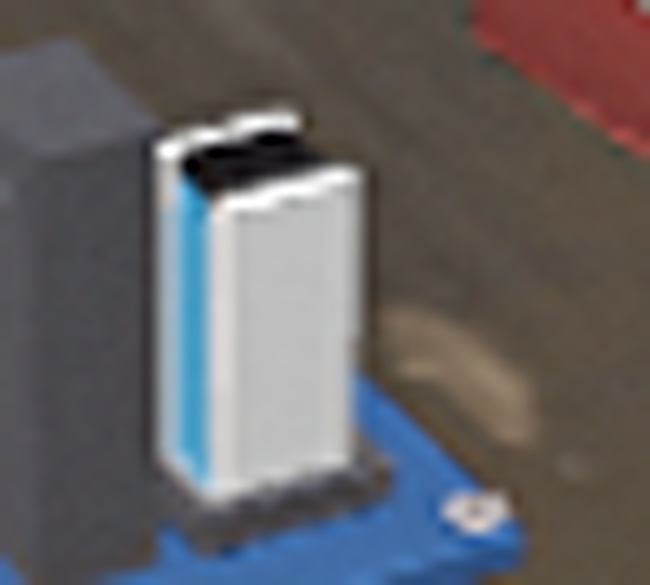

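Run:
```python
from h import *
s=get_image("side");V=lambda u,v:(u/13+325-.4,v/13+240-.4)
w=onplane(s,[V(215,208),V(362,172),V(162,155),V(298,112)],.068);print(w,w.mean(0)); d=w[1]-w[0];print(np.hypot(*d[:2]),np.arctan2(d[1],d[0]))
need(frame(*CR,[0,0,.12])[0],CR[2])
```

```text
[[ 0.58264244 -0.30287424  0.068     ]
 [ 0.60835329 -0.30296624  0.068     ]
 [ 0.58243801 -0.28452716  0.068     ]
 [ 0.6080101  -0.28165349  0.068     ]] [ 0.59536096 -0.29300529  0.068     ]
0.025711016587474326 -0.003578094796726762
t 7.37 pos cm [ 48.08 -23.18  11.37] go cm [11.22 -5.87  0.63] turn [-0.14 -0.22  0.14] F [-0.6  0.1  0.3] w cm 4.0 j7 -1.19
```

```bash
python3 -m handwheel '[{"xyz":[1.5,-0.8,0.5],"angular":[0,0,0]},{"xyz":[2.5,-1.3,0.2],"angular":[0,0,0]},{"xyz":[2.5,-1.3,0],"angular":[0,0,0]},{"xyz":[2.5,-1.3,0],"angular":[0,0,0]},{"xyz":[1.5,-0.8,0],"angular":[0,0,0]}]' 4.6 20
python3 -m handwheel '[{"xyz":[0,0,0],"angular":[0,0,0]}]'
python3 -c "
from h import *
need([.594,-.291,.033],CR[2])"
```

```text
time: 7.78
position: [0.5832, -0.286, 0.1173]
tool_rot: [1.18, 1.24, -1.191]
ft_force: [-0.2, 0.1, -0.5]
grip_width: 0.528
time: 7.87
position: [0.5851, -0.287, 0.1157]
tool_rot: [1.181, 1.24, -1.19]
ft_force: [-0.2, 0.2, -0.2]
grip_width: 0.529
t 7.87 pos cm [ 58.51 -28.7   11.57] go cm [ 0.89 -0.4  -8.27] turn [-0.34 -0.79  0.13] F [-0.2  0.2 -0.2] w cm 4.6 j7 -1.22
```

```bash
python3 -m handwheel '[{"xyz":[0.8,-0.4,-0.8],"angular":[-0.3,-0.7,0.1]},{"xyz":[0,0,-1.2],"angular":[0,0,0]},{"xyz":[0,0,-1],"angular":[0,0,0]}]'
python3 -m handwheel '[{"xyz":[0,0,0],"angular":[0,0,0]}]'
python3 -c "
from h import *
need([.594,-.291,.033],CR[2])
s=get_image('side');x0,y0,w,h=285,205,100,75
cv2.imwrite('pics/k1.png',cv2.resize(s['pixels'][y0:y0+h,x0:x0+w],None,fx=7.9,fy=7.9,interpolation=cv2.INTER_CUBIC))"
```

```text
time: 8.12
position: [0.5932, -0.2903, 0.0828]
tool_rot: [1.182, 1.229, -1.182]
ft_force: [-1.6, 0.0, -0.7]
grip_width: 0.53
time: 8.2
position: [0.5905, -0.2891, 0.0791]
tool_rot: [1.181, 1.235, -1.184]
ft_force: [-1.1, -0.1, 0.4]
grip_width: 0.526
t 8.2 pos cm [ 59.05 -28.91   7.91] go cm [ 0.35 -0.19 -4.61] turn [-0.22 -0.39 -0.02] F [-1.1 -0.1  0.4] w cm 4.58 j7 -1.22
```

View pics/k1.png

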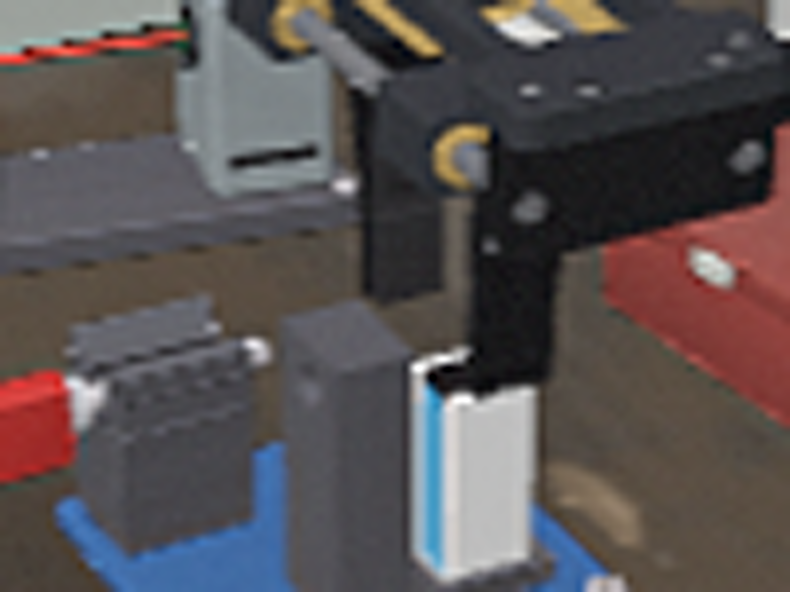

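The fingers straddle the cell's frosted faces, aligned along x. Descending.

```bash
python3 -m handwheel '[{"xyz":[0.3,-0.2,-0.4],"angular":[-0.2,-0.3,0]},{"xyz":[0.1,0,-0.8],"angular":[0,0,0]},{"xyz":[0,0,-0.8],"angular":[0,0,0]},{"xyz":[0,0,0],"angular":[0,0,0]}]'
python3 -c "
from h import *
need([.594,-.291,.033],CR[2])"
```

```text
time: 8.58
position: [0.5938, -0.2909, 0.0588]
tool_rot: [1.18, 1.227, -1.182]
ft_force: [-1.0, 0.2, -0.1]
grip_width: 0.527
t 8.58 pos cm [ 59.38 -29.09   5.88] go cm [ 0.02 -0.01 -2.58] turn [ 0.05 -0.04 -0.04] F [-1.   0.2 -0.1] w cm 4.58 j7 -1.23
```

```bash
python3 -m handwheel '[{"xyz":[0,0,-0.7],"angular":[0,0,0]},{"xyz":[0,0,-0.8],"angular":[0,0,0]},{"xyz":[0,0,-0.6],"angular":[0,0,0]},{"xyz":[0,0,0],"angular":[0,0,0]}]'
python3 -c "
from h import *
need([.594,-.291,.033],CR[2])
s=get_image('side');x0,y0,w,h=285,205,100,75
cv2.imwrite('pics/k2.png',cv2.resize(s['pixels'][y0:y0+h,x0:x0+w],None,fx=7.9,fy=7.9,interpolation=cv2.INTER_CUBIC))"
```

```text
time: 8.92
position: [0.5938, -0.2909, 0.0359]
tool_rot: [1.18, 1.226, -1.182]
ft_force: [-0.4, 1.1, -0.5]
grip_width: 0.524
t 8.92 pos cm [ 59.38 -29.09   3.59] go cm [ 0.02 -0.01 -0.29] turn [ 0.07 -0.01 -0.03] F [-0.4  1.1 -0.5] w cm 4.56 j7 -1.23
```

View pics/k2.png

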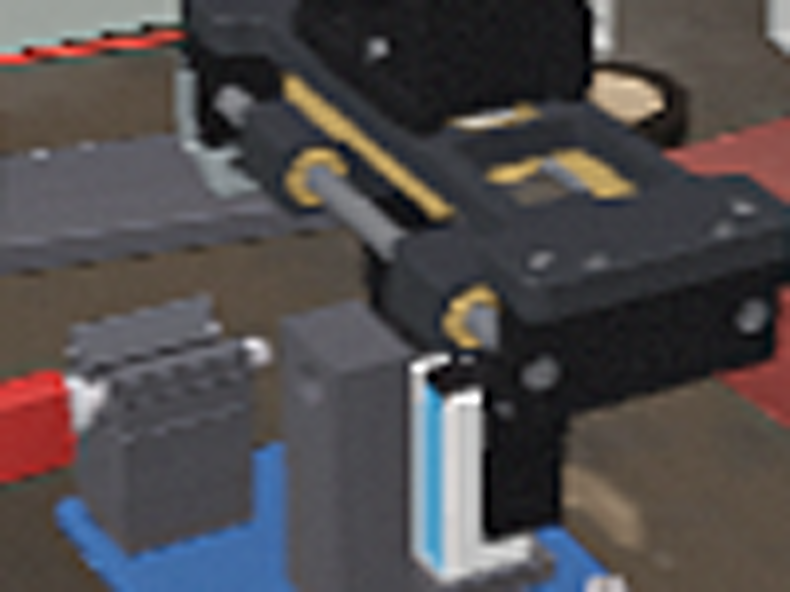

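The fingers are beside the frosted faces. Closing.

```bash
python3 -m handwheel '[{"xyz":[0,0,0],"angular":[0,0,0]},{"xyz":[0,0,0],"angular":[0,0,0]},{"xyz":[0,0,0],"angular":[0,0,0]},{"xyz":[0,0,0],"angular":[0,0,0]},{"xyz":[0,0,0],"angular":[0,0,0]}]' 0 20
python3 -m handwheel '[{"xyz":[0,0,0],"angular":[0,0,0]}]'
python3 -c "
from h import *
need([.594,-.291,.15],CR[2])"
```

```text
time: 9.38
position: [0.5949, -0.2913, 0.0375]
tool_rot: [1.18, 1.224, -1.181]
ft_force: [0.5, -0.4, -0.9]
grip_width: 0.272
time: 9.47
position: [0.5949, -0.2913, 0.0376]
tool_rot: [1.18, 1.224, -1.181]
ft_force: [0.6, -0.0, -0.9]
grip_width: 0.274
t 9.47 pos cm [ 59.49 -29.13   3.76] go cm [-0.09  0.03 11.24] turn [ 0.12  0.11 -0.03] F [ 0.6 -0.  -0.9] w cm 2.38 j7 -1.23
```

```bash
python3 -m handwheel '[{"xyz":[0,0,0.6],"angular":[0,0,0]},{"xyz":[0,0,1.2],"angular":[0,0,0]},{"xyz":[0,0,1.6],"angular":[0,0,0]},{"xyz":[0,0,2],"angular":[0,0,0]},{"xyz":[0,0,2],"angular":[0,0,0]}]'
python3 -m handwheel '[{"xyz":[0,0,2],"angular":[0,0,0]},{"xyz":[0,0,1.5],"angular":[0,0,0]},{"xyz":[0,1,0.5],"angular":[0,0,0]}]'
python3 -c "
from h import *
need([GA[0],GA[1],.15],GA[2])
s=get_image('side');x0,y0,w,h=275,185,110,80
cv2.imwrite('pics/k3.png',cv2.resize(s['pixels'][y0:y0+h,x0:x0+w],None,fx=7,fy=7,interpolation=cv2.INTER_CUBIC))"
```

```text
time: 9.88
position: [0.591, -0.2895, 0.1112]
tool_rot: [1.179, 1.234, -1.185]
ft_force: [-0.3, 0.8, -0.8]
grip_width: 0.272
time: 10.13
position: [0.5923, -0.2827, 0.1603]
tool_rot: [1.181, 1.224, -1.185]
ft_force: [0.7, -0.4, -0.7]
grip_width: 0.269
t 10.13 pos cm [ 59.23 -28.27  16.03] go cm [-0.93 23.77 -1.03] turn [  0.15  -0.03 -10.55] F [ 0.7 -0.4 -0.7] w cm 2.34 j7 -1.22
```

View pics/k3.png

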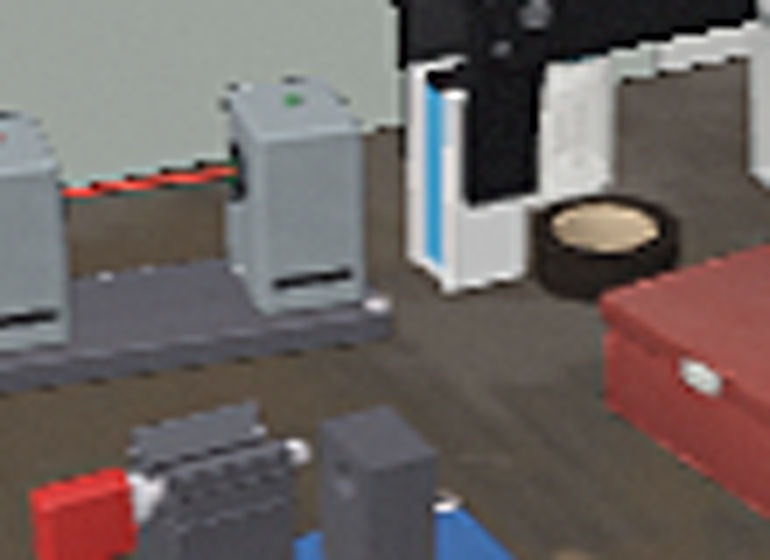

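The cell is lifted and held by its frosted faces, with the pin still parked. Moving to the gauge.

```bash
python3 -m handwheel '[{"xyz":[0,1.6,0],"angular":[0,0,-1]},{"xyz":[-0.1,2.4,0],"angular":[0,0,-1.3]},{"xyz":[-0.1,2.6,0],"angular":[0,0,-1.3]},{"xyz":[-0.1,2.6,0],"angular":[0,0,-1.3]},{"xyz":[-0.1,2.6,0],"angular":[0,0,-1.3]}]'
python3 -c "
from h import *
need([GA[0],GA[1],.15],GA[2])"
```

```text
time: 10.6
position: [0.587, -0.1596, 0.1602]
tool_rot: [1.267, 1.168, -1.27]
ft_force: [0.9, -0.1, -0.3]
grip_width: 0.275
t 10.6 pos cm [ 58.7  -15.96  16.02] go cm [-0.4  11.46 -1.02] turn [ 0.14 -0.   -3.86] F [ 0.9 -0.1 -0.3] w cm 2.39 j7 -1.51
```

```bash
python3 -m handwheel '[{"xyz":[-0.1,2.6,0],"angular":[0,0,-1.2]},{"xyz":[-0.1,2.6,0],"angular":[0,0,-1.2]},{"xyz":[-0.1,2.4,0],"angular":[0,0,-0.9]},{"xyz":[0,1.6,0],"angular":[0,0,-0.3]},{"xyz":[0,0.6,0],"angular":[0,0,0]}]'
python3 -m handwheel '[{"xyz":[0,0,0],"angular":[0,0,0]}]'
python3 -c "
from h import *
need([GA[0],GA[1],.15],GA[2])"
```

```text
time: 11.02
position: [0.5794, -0.0451, 0.1573]
tool_rot: [1.308, 1.148, -1.312]
ft_force: [0.5, -0.2, -1.2]
grip_width: 0.277
time: 11.1
position: [0.5789, -0.0422, 0.1569]
tool_rot: [1.305, 1.152, -1.309]
ft_force: [-0.0, -0.3, -1.7]
grip_width: 0.275
t 11.1 pos cm [57.89 -4.22 15.69] go cm [ 0.41 -0.28 -0.69] turn [-0.22 -0.38 -0.99] F [-0.  -0.3 -1.7] w cm 2.4 j7 -1.76
```

Run:
```python
from h import *
s=get_image("side");S=lambda u,v:(u/5+250-.4,v/5+185-.4)
w=onplane(s,[S(394,217),S(92,261),S(72,213)],.013);print(w,(w[0]+w[2])/2)
d=onplane(s,[S(120,98),S(334,72)],.084);print(d,d.mean(0))
x0,y0,w_,h=245,165,110,80
im=cv2.resize(s['pixels'][y0:y0+h,x0:x0+w_],None,fx=7,fy=7,interpolation=cv2.INTER_CUBIC)
cv2.imwrite('pics/m1.png',im)
t=get_image('top');x0,y0,w_,h=205,190,110,80
cv2.imwrite('pics/m2.png',cv2.resize(t['pixels'][y0:y0+h,x0:x0+w_],None,fx=7,fy=7,interpolation=cv2.INTER_CUBIC))
```

```text
[[ 0.65649732 -0.08315121  0.013     ]
 [ 0.50391329 -0.06149028  0.013     ]
 [ 0.51110978 -0.00757773  0.013     ]] [ 0.58380355 -0.04536447  0.013     ]
[[ 0.53200499 -0.03554175  0.084     ]
 [ 0.63843516 -0.05246639  0.084     ]] [ 0.58522008 -0.04400407  0.084     ]
```

View pics/m1.png

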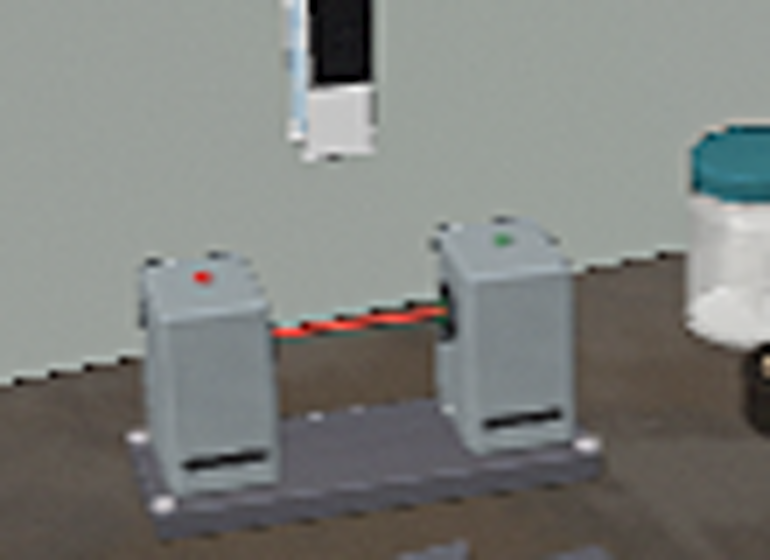

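View pics/m2.png

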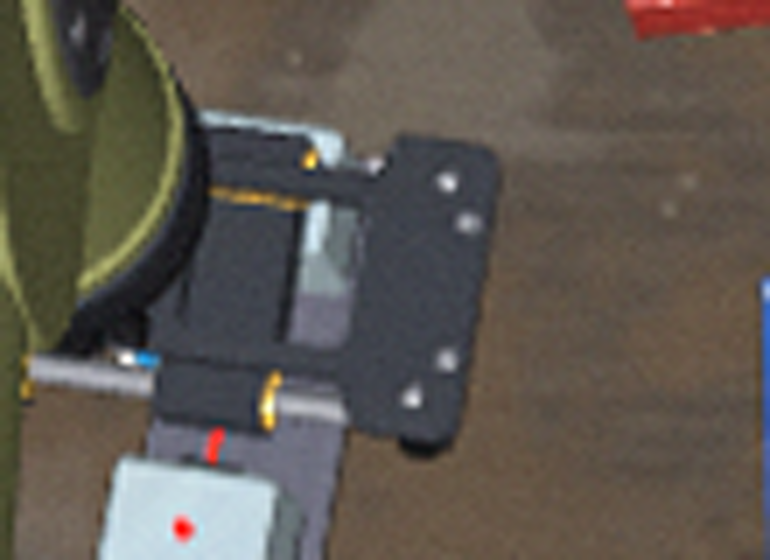

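The side view puts the gauge centre at about (0.584,-0.045), within 1 to 2 mm of the top view. The cell hangs upright above the gap. Aligning, then lowering in stages.

```bash
sed -i 's/GA=(0.583,-0.0450,-0.149)/GA=(0.584,-0.0450,-0.148)/' h.py
python3 -m handwheel '[{"xyz":[0.5,-0.2,0],"angular":[-0.2,-0.4,-0.8]},{"xyz":[0,0,-0.8],"angular":[0,0,-0.1]},{"xyz":[0,0,-0.8],"angular":[0,0,0]},{"xyz":[0,0,0],"angular":[0,0,0]}]'
python3 -c "
from h import *
need([GA[0],GA[1],.0696],GA[2])"
```

```text
time: 11.53
position: [0.5848, -0.0538, 0.139]
tool_rot: [1.324, 1.125, -1.327]
ft_force: [-0.1, -1.0, -0.5]
grip_width: 0.274
t 11.53 pos cm [58.48 -5.38 13.9 ] go cm [-0.08  0.88 -6.94] turn [0.22 0.07 0.71] F [-0.1 -1.  -0.5] w cm 2.38 j7 -1.78
```

```bash
python3 -m handwheel '[{"xyz":[0,0.7,0],"angular":[0.2,0,0.6]},{"xyz":[0,0.1,0],"angular":[0,0,0]}]'
python3 -c "
from h import *
need([GA[0],GA[1],.0696],GA[2])"
python3 -m handwheel '[{"xyz":[0,0,0],"angular":[0,0,0]}]'
python3 -c "
from h import *
need([GA[0],GA[1],.0696],GA[2])"
```

```text
time: 11.7
position: [0.584, -0.0474, 0.1375]
tool_rot: [1.32, 1.134, -1.322]
ft_force: [-0.4, 0.5, -0.8]
grip_width: 0.277
t 11.7 pos cm [58.4  -4.74 13.75] go cm [-0.    0.24 -6.79] turn [-0.   -0.07  0.26] F [-0.4  0.5 -0.8] w cm 2.41 j7 -1.78
time: 11.78
position: [0.5839, -0.0474, 0.1372]
tool_rot: [1.32, 1.134, -1.322]
ft_force: [-0.6, -0.1, -0.8]
grip_width: 0.274
t 11.78 pos cm [58.39 -4.74 13.72] go cm [ 0.01  0.24 -6.76] turn [-0.01 -0.1   0.26] F [-0.6 -0.1 -0.8] w cm 2.38 j7 -1.78
```

```bash
python3 -m handwheel '[{"xyz":[0,0.2,-0.8],"angular":[0,0,0.2]},{"xyz":[0,0,-0.8],"angular":[0,0,0]},{"xyz":[0,0,-0.8],"angular":[0,0,0]},{"xyz":[0,0,0],"angular":[0,0,0]}]'
python3 -c "
from h import *
need([GA[0],GA[1],.0696],GA[2])
s=get_image('side');x0,y0,w_,h=245,165,110,80
im=cv2.resize(s['pixels'][y0:y0+h,x0:x0+w_],None,fx=7,fy=7,interpolation=cv2.INTER_CUBIC)
cv2.imwrite('pics/m3.png',im)"
```

```text
time: 12.12
position: [0.5842, -0.0446, 0.1115]
tool_rot: [1.317, 1.136, -1.318]
ft_force: [0.4, 0.1, -1.0]
grip_width: 0.276
t 12.12 pos cm [58.42 -4.46 11.15] go cm [-0.02 -0.04 -4.19] turn [-0.01 -0.02 -0.01] F [ 0.4  0.1 -1. ] w cm 2.4 j7 -1.79
```

View pics/m3.png

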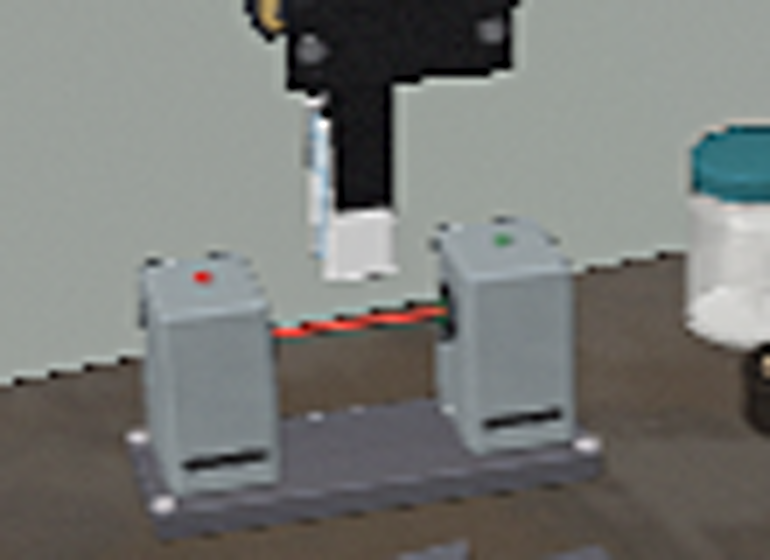

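The cell is centred between the housings. Lowering the rest of the way.

```bash
python3 -m handwheel '[{"xyz":[0,0,-0.7],"angular":[0,0,0]},{"xyz":[0,0,-0.8],"angular":[0,0,0]},{"xyz":[0,0,-0.8],"angular":[0,0,0]},{"xyz":[0,0,-0.5],"angular":[0,0,0]},{"xyz":[0,0,0],"angular":[0,0,0]}]'
python3 -c "
from h import *
need([GA[0],GA[1],.0696],GA[2])"
```

```text
time: 12.58
position: [0.5847, -0.0448, 0.0813]
tool_rot: [1.318, 1.135, -1.317]
ft_force: [-0.6, -0.0, -1.1]
grip_width: 0.28
t 12.58 pos cm [58.47 -4.48  8.13] go cm [-0.07 -0.02 -1.17] turn [ 0.    0.04 -0.01] F [-0.6 -0.  -1.1] w cm 2.43 j7 -1.8
```

```bash
python3 -m handwheel '[{"xyz":[-0.1,0,-0.6],"angular":[0,0,0]},{"xyz":[0,0,-0.4],"angular":[0,0,0]},{"xyz":[0,0,0],"angular":[0,0,0]},{"xyz":[0,0,0],"angular":[0,0,0]}]'
python3 - <<'E'
from h import *
need([GA[0],GA[1],.0696],GA[2])
s=get_image('side');st=get_state();p=st["position"];R=Ro.from_rotvec(st["tool_rot"]).as_matrix()
x0,y0,w_,h=265,185,70,52;k=11
im=cv2.resize(s['pixels'][y0:y0+h,x0:x0+w_],None,fx=k,fy=k,interpolation=cv2.INTER_CUBIC)
cv2.imwrite('pics/m4.png',im)
# predicted cell corners in hand, and beam ends
P=[p+[0,0,-.0296]+R@np.array([0,a,.012]) for a in(-.012,.012)]; print((proj(s,P)-[x0,y0]+.5)*k)
print((proj(s,frame(*GA,[[-.031,0,.06],[.031,0,.06],[0,0,.06]]))-[x0,y0]+.5)*k)
E
```

```text
time: 12.92
position: [0.5833, -0.0448, 0.0697]
tool_rot: [1.317, 1.136, -1.317]
ft_force: [0.3, 0.0, -0.5]
grip_width: 0.278
t 12.92 pos cm [58.33 -4.48  6.97] go cm [ 0.07 -0.02 -0.01] turn [-0.01 -0.01 -0.  ] F [ 0.3  0.  -0.5] w cm 2.42 j7 -1.8
[[299.41576725 396.31564291]
 [403.15895476 382.26796506]]
[[204.15974577 305.3757326 ]
 [472.06545542 270.42097506]
 [338.95951255 287.76603444]]
```

View pics/m4.png

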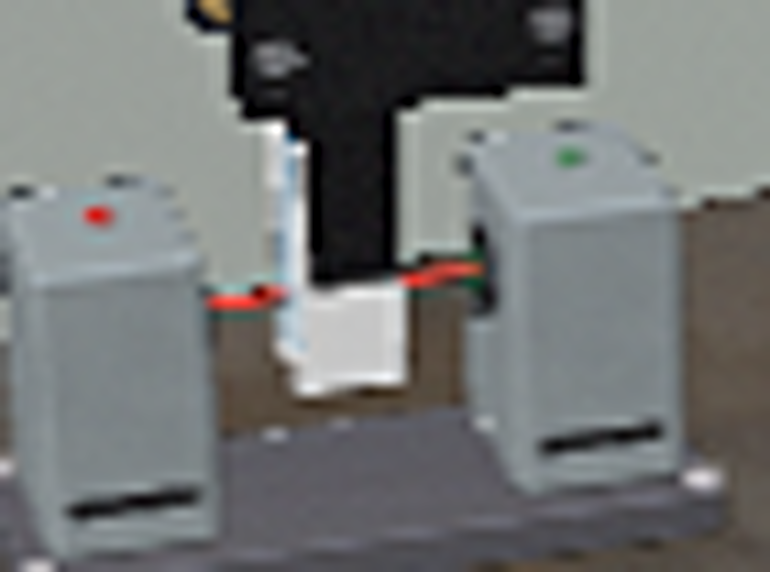

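The cell hangs in the gap and the beam enters the window. Its bottom corners are seen at (297,392) and (405,383), against a prediction of (299,396) and (403,382). One last look at the whole bench before handing in.

Run:
```python
from h import *
s=get_image('side');cv2.imwrite('pics/z.png',cv2.resize(s['pixels'][170:350,200:460],None,fx=3,fy=3,interpolation=cv2.INTER_CUBIC))
need([GA[0],GA[1],.0696],GA[2]);print(get_state()["qd"].round(3))
```

```text
t 13.02 pos cm [58.35 -4.48  7.  ] go cm [ 0.05 -0.02 -0.04] turn [-0.    0.02  0.01] F [-0.  -0.3 -0.5] w cm 2.43 j7 -1.8
[ 0.001 -0.004 -0.002 -0.005  0.     0.     0.001]
```

View pics/z.png

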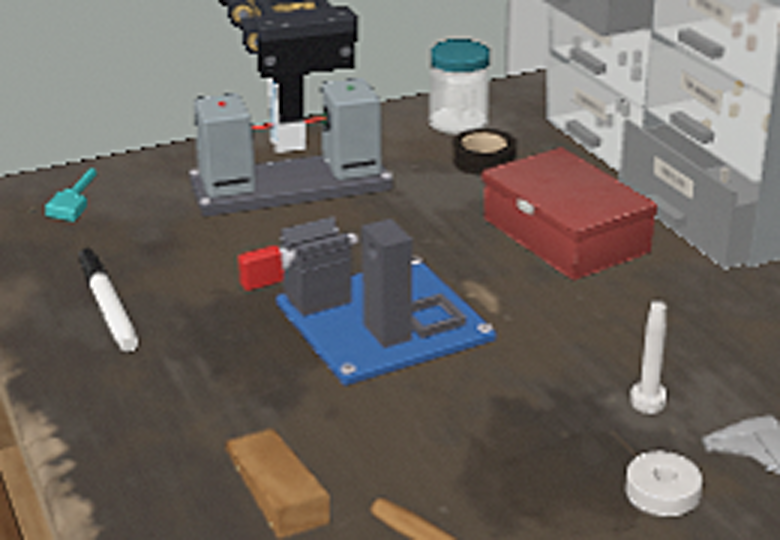

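The pin is parked at (262,265), the pocket is empty, the bystanders are undisturbed, and the cell is still in the beam. Handing in.

```bash
python3 -c "
from bench import *
print(close_job())"
```

```text
the job is handed in; nothing more can be done
None
```

I drew the pin from the post and parked it level in the side notch. Then I took the cell by its frosted faces and handed in at about 13 s with it still held in the light gauge. No verdict was reported.

Last checks before handing in:
- **Cell position:** by the tool pose, the window centre is within about 1 mm of my beam estimate, and the tool is square to within 0.1°. In the side view, the cell's bottom corners matched the prediction to about 0.4 px, and the beam enters the lower half of the clear window.
- **Grip and stillness:** the opening read 24 mm, the arm was still, and the wrist force was under 1 N, so nothing suggests contact with the gauge.
- **Pin and bystanders:** the last side view shows the pin still in the notch, and nothing on the bench looks moved. I judged the bystanders by eye in that view and did not measure them.

**Where readings disagreed:** the two cameras differed by 2–3 mm along x and about 1 mm along y. The side camera agreed better with the robot's fingertips, so I weighted towards it. The arm overshot and drifted by up to 20 mm sideways after fast moves. I corrected each drift before the next descent.

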